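# Scoop lock pins into the slide carrier and send it on

### The job

Slide the carrier along its rail to the green loading station and, while it stands there, use the scoop to shift every coloured lock pin from the open tray into the carrier's pan: do not touch pins in the tray with the gripper, though a pin spilled outside the tray may be picked up by hand. Finish with the scoop standing upright on the middle of its mat and the carrier slid on to click in at the blue station, every pin still in its pan. Leave the other things on the bench where they are.

Things in the scene. Friction and masses are not known exactly. Their poses are not given: they have to be found in the camera images.
- tray: Open tray fixed on the bench, dark green walls. Origin: centre of its underside; x points from its low front lip to its high far wall, which is towards the rail (within 0.25 rad of world -y). Inside 150 mm (x -75 to +75) by 144 mm (y); inner floor 4 mm up; front lip 8 mm, side walls 45 mm, far wall 55 mm above the bench, all 4 mm thick.
- pin0: red anodised round-ended lock pin (a capsule) 24 mm thick and 34 mm long, 30 g, slick; it slides easily and rolls with little resistance. Origin: its centre; its long axis is its own x. May be absent.
- pin1: green anodised round-ended lock pin (a capsule) 24 mm thick and 34 mm long, 30 g, slick; it slides easily and rolls with little resistance. Origin: its centre; its long axis is its own x. May be absent.
- pin2: gold anodised round-ended lock pin (a capsule) 24 mm thick and 34 mm long, 30 g, slick; it slides easily and rolls with little resistance. Origin: its centre; its long axis is its own x. May be absent.
- pin3: purple anodised round-ended lock pin (a capsule) 24 mm thick and 34 mm long, 30 g, slick; it slides easily and rolls with little resistance. Origin: its centre; its long axis is its own x. May be absent.
- pin4: red anodised round-ended lock pin (a capsule) 24 mm thick and 34 mm long, 30 g, slick; it slides easily and rolls with little resistance. Origin: its centre; its long axis is its own x. May be absent.
- pin5: green anodised round-ended lock pin (a capsule) 24 mm thick and 34 mm long, 30 g, slick; it slides easily and rolls with little resistance. Origin: its centre; its long axis is its own x. May be absent.
- pin6: gold anodised round-ended lock pin (a capsule) 24 mm thick and 34 mm long, 30 g, slick; it slides easily and rolls with little resistance. Origin: its centre; its long axis is its own x. May be absent.
- pin7: purple anodised round-ended lock pin (a capsule) 24 mm thick and 34 mm long, 30 g, slick; it slides easily and rolls with little resistance. Origin: its centre; its long axis is its own x. May be absent.
- scoop: Aluminium scoop, 160 g. Origin: centre of its flat underside; x to the open front edge, z up. Floor 90 mm (x -45 to +45) by 76 mm (y), 2 mm thick; side walls 3 mm, 32 mm high, x -45 to +30; rear wall 38 mm high. Black handle: flat bar 18 mm thick (y), 30 mm wide, 90 mm long, from the rear wall (x -45, z 28) leaning back 25 degrees from z towards -x, top 110 mm up: grip it across the 18 mm.
- scoop_lip (a point): Middle of the scoop's open front edge, underside (45 mm ahead of the scoop's origin); axes as the scoop's.
- scoop_grip (a point): Middle of the scoop handle's grip, 52 mm up along the handle from its foot, at x = -67, z = +75 mm in the scoop's frame; axes as the scoop's.
- mat: The scoop's resting mat: red-bordered black mat 130 (x) by 116 mm, 2 mm thick, fixed on the bench, level. Origin: centre of its underside; x along its length, within 0.25 rad of world -y; the scoop starts on it with its front about along +x (the mat's).
- slide: Rail slide fixed on the bench, 376 by 104 mm. Origin on the bench under the green station; y along the rail, the carrier runs towards -y. Green (loading) station at y = 0, blue station at y = -120 mm, each marked by a coloured plate at the rail's near edge (x = -80 mm); the carrier's white pointer stands over the plate when it is at that station.
- carrier (a joint): Place of the carrier along the rail, m: 0 at the green station, 0.120 at the blue, growing towards -y of the slide; range -0.004 to 0.215. A spring plunger clicks it into a detent at each station (pulls in over about 5 mm either way; about 6 N moves it out of or past one; under 1 N slides it elsewhere).
- pan_floor (a point): Centre of the inner floor of the dark open pan on the carrier, 34 mm above the bench. Pan inside 120 by 120 mm; walls 4 mm thick, their rim 56 mm above this point. Axes as the slide's.
- tab_top (a point): Top centre of the carrier's upright yellow tab on the pan's far side: 16 mm thick along the rail (y), 26 mm wide (x), top 130 mm above the bench and 40 mm above the pan's rim; 82 mm from the pan's centre in +x of the slide. Grip it from above across its 16 mm, or push it.
- marker_silver: silver marker pen 130 mm long, a bystander lying loose on the bench: leave it where it is.
- screwdriver: screwdriver, a bystander lying loose on the bench: leave it where it is.
- cap_dish: small white dish, 64 mm across, a bystander lying loose on the bench: leave it where it is.

How it is judged:
By the outcome, as a careful person would: the job done as asked, in the order asked, and still so for the second after the job is handed in, with the robot touching nothing.
Of pin0, pin1, pin2, pin3, pin4, pin5, pin6, pin7 only 6 to 8 are there at a start; the rules pass over those that are not, and their reading is None.
At some moment in a run one of scoop may be knocked a few centimetres aside while the robot is not near it.
It also fails if it takes over 210 s, if anything falls off the work surface, if the arm or the gripper's body presses on something with over 40 N, if the wrist force passes 120 N, or if a joint passes its speed limit or range.

### The arm

A 6-joint arm with a two-finger parallel gripper is mounted at the origin on the work surface. World frame = base frame: x ahead of the robot, y to its left, z up, the work surface at z = 0. Lengths are in m, angles in rad, forces in N, time in s.
With the tool pointing down it reaches from about 0.275 to 0.775 m from the base axis. Payload 14.6 kg.
Tool frame: the origin (TCP) lies at the very end of the fingers, on their centre line; the grasp point (between the pads) lies 19 mm behind it; z points along the fingers, y is the direction in which the jaws open and shut (so a half turn about z gives the same grasp; the last joint's range is limited). The gripper opens to 85 mm and grips with 20 to 120 N. Pads are 22 mm wide; open, the fingers measure 114 mm over their backs; the gripper's body (76 mm by 85 mm) begins 54 mm behind the grasp point. The pads swing forward as they close: fully open they stand 13 mm farther back than shut.
Start: joints at [1.18, 0.263, -0.048, 1.259, 0, 1.415], TCP at [0.123, 0.51, 0.231] pointing down, gripper open.
Joint ranges: [-2.65, 2.65], [-0.89, 1.7], [-1.18, 1.37], [-2.13, 2.11], [-1.35, 1.29], [-3.14, 3.14]. Speed limits (rad/s): [1.89, 1.89, 2.57, 2.79, 3.14, 3.14].

### API

Orientations are given as a rotation vector (axis times angle).
In Python, from station import manip, effector, grab_frame, job gives the robot as it stands. The module is installed in compiled form; this text tells all that it offers. Calls block until the motion is done:
- manip.reach(position, orientation): joint-space move of the TCP to a pose.
- manip.line_to(position, frame=None, feed=0.15): straight line of the TCP; frame=None keeps the orientation; feed is the mean speed in m/s.
- manip.goto_joints(angles): joint-space move.
- effector.grip(opening, strength=None): opening from 0.0 (shut) to 1.0 (fully open); strength is the grip in N (None keeps the last); returns when the fingers have stopped.
- manip.dwell(seconds).
- manip.solve_ik(position, orientation): joint angles nearest the present ones, or None.
- grab_frame(name): name is "scene" or "top"; returns a dict with "image" (384x512x3 uint8, red, green, blue), "fx", "fy", "cx", "cy" (pixels), "R" (3x3) and "t" (3): a world point X has camera coordinates R X + t. Camera axes: x right, y down, z forward; pixel columns grow to the right and rows downward; lengths in m; the calibration is good to about 2 mm. A picture is of the moment at which its call begins. There is no depth.
A pose or a line that the arm cannot do raises manip.MotionError and nothing moves.
- job.close_job(): hands the job in, once; it reports no verdict.
Readings, each from a call of its own:
- manip.get_clock(): time.
- manip.get_joint_pos(): joint angles.
- manip.get_joint_velocities(): joint speeds.
- manip.get_tau(): joint torques, N m.
- manip.get_ee_pos(): TCP position.
- manip.get_tool_rot(): TCP orientation.
- manip.get_force(): force on the tool from outside, world axes, zero at the start.
- manip.get_moment(): the same for the moment, N m.
- manip.get_gripper_width(): opening from 0.0 (shut) to 1.0 (fully open).
Only numpy, scipy, OpenCV 4.12 (cv2) and the standard library are available. Lean on these libraries where they do the work, as an engineer would, in place of code of your own. Each camera call takes 0.05 s, during which the arm holds its last target.

## Working session

There is one attempt and no reset: what is moved stays moved. The work goes in short steps, each a Python script; the robot and the scene stay as the last script left them, time stands still between calls to the robot, and variables do not carry over. Pictures are saved under pics/ and viewed, and the job is handed in when it is done.

```bash
ls; mkdir -p pics; python3 - <<'E'
from station import manip, effector, grab_frame, job
import cv2
for n in("scene","top"):
    f=grab_frame(n); cv2.imwrite(f"pics/{n}0.png",cv2.resize(f["image"][:,:,::-1],(800,600),interpolation=cv2.INTER_CUBIC))
    print(n,f["fx"],f["fy"],f["cx"],f["cy"],f["R"].round(4).tolist(),f["t"])
print(manip.get_clock(),manip.get_ee_pos(),manip.get_tool_rot(),manip.get_gripper_width(),manip.get_force())
E
```

```text
pics
scene 454.5950071674324 454.5950071674324 248.0088779859496 188.43530993601013 [[0.1949, 0.9808, -0.0018], [0.656, -0.1317, -0.7431], [-0.7291, 0.1437, -0.6691]] [-0.18694701 -0.28616755  1.62384885]
top 488.6100771630774 488.6100771630774 256.8990753997481 204.39723956486588 [[0.0134, -0.9999, 0.0043], [-0.9991, -0.0136, -0.0398], [0.0399, -0.0038, -0.9992]] [0.0744294  0.54038308 1.12935286]
0.1 [0.12255631 0.51026674 0.23087519] [-3.69454448e-01 -3.11953525e+00  1.36672497e-03] 1.0025781023632614 [-8.25258400e-01 -8.58624414e-02  7.39374344e-04]
```

View pics/scene0.png

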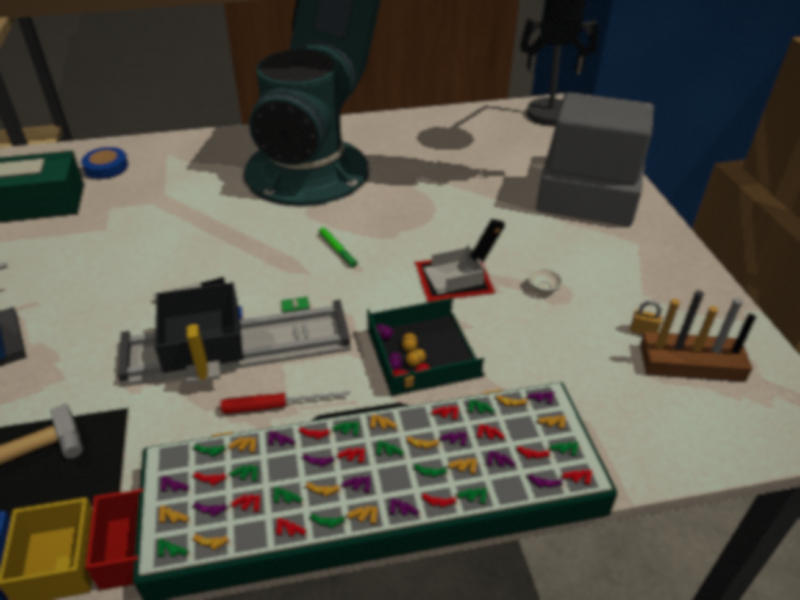

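View pics/top0.png

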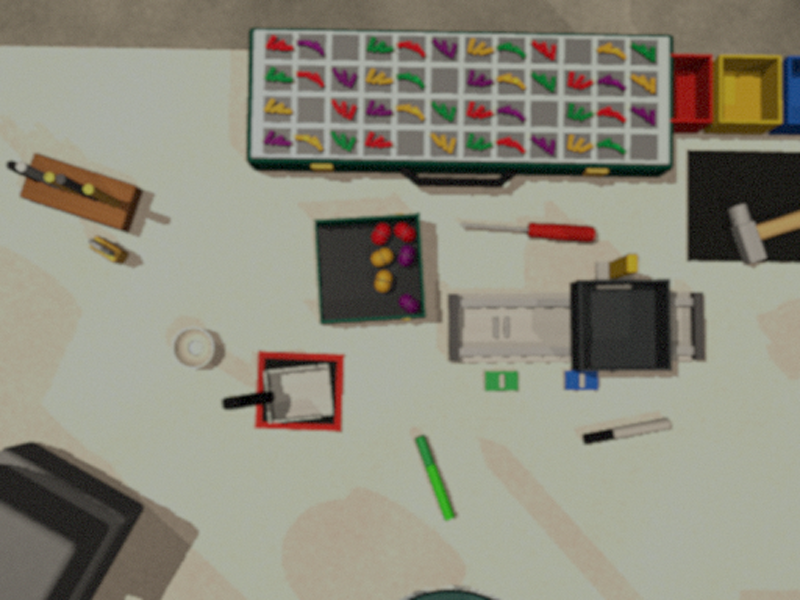

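```bash
cat > h.py <<'E'
from station import manip, effector, grab_frame, job
import cv2, numpy as np
from scipy.spatial.transform import Rotation as Rn
def shot(n,tag,crop=None,k=None):
    f=grab_frame(n); im=f["image"][:,:,::-1]
    if crop:
        a,b,c,d=crop; im=im[b:d,a:c]
    s=min(800/im.shape[1],600/im.shape[0])
    cv2.imwrite(f"pics/{tag}.png",cv2.resize(im,None,fx=s,fy=s,interpolation=cv2.INTER_CUBIC)); print(tag,"scale",round(s,4))
    return f
def proj(f,X):
    c=f["R"]@np.asarray(X,float)+f["t"]; return np.array([f["fx"]*c[0]/c[2]+f["cx"],f["fy"]*c[1]/c[2]+f["cy"]])
def onz(f,uv,z):
    d=f["R"].T@np.array([(uv[0]-f["cx"])/f["fx"],(uv[1]-f["cy"])/f["fy"],1]); o=-f["R"].T@f["t"]
    return o+d*(z-o[2])/d[2]
def tri(fs,uvs):
    A=[];b=[]
    for f,uv in zip(fs,uvs):
        d=f["R"].T@np.array([(uv[0]-f["cx"])/f["fx"],(uv[1]-f["cy"])/f["fy"],1]); d/=np.linalg.norm(d); o=-f["R"].T@f["t"]
        P=np.eye(3)-np.outer(d,d); A.append(P); b.append(P@o)
    A=np.vstack(A);b=np.hstack(b); X,r,_,_=np.linalg.lstsq(A,b,rcond=None); return X,np.linalg.norm(A@X-b)
E
python3 - <<'E'
from h import *
t=shot("top","t1",(140,110,300,290)); s=shot("scene","s1",(220,130,330,260))
shot("top","t2",(280,150,460,290)); shot("scene","s2",(70,170,230,250))
print(proj(s,[.123,.51,.231]),proj(t,[.123,.51,.231]))
print(manip.get_clock())
E
```

```text
t1 scale 3.3333
s1 scale 4.6154
t2 scale 4.2857
s2 scale 5.0
[353.40456708  49.41977811] [ 22.28594508 421.93991077]
0.3
```

View pics/t1.png

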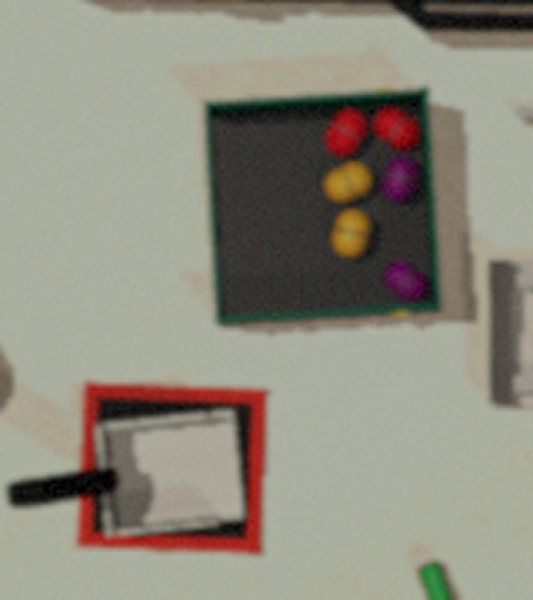

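View pics/s1.png

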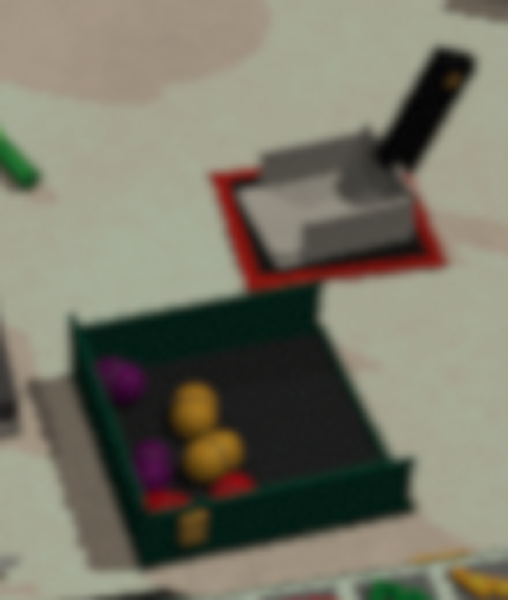

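View pics/t2.png

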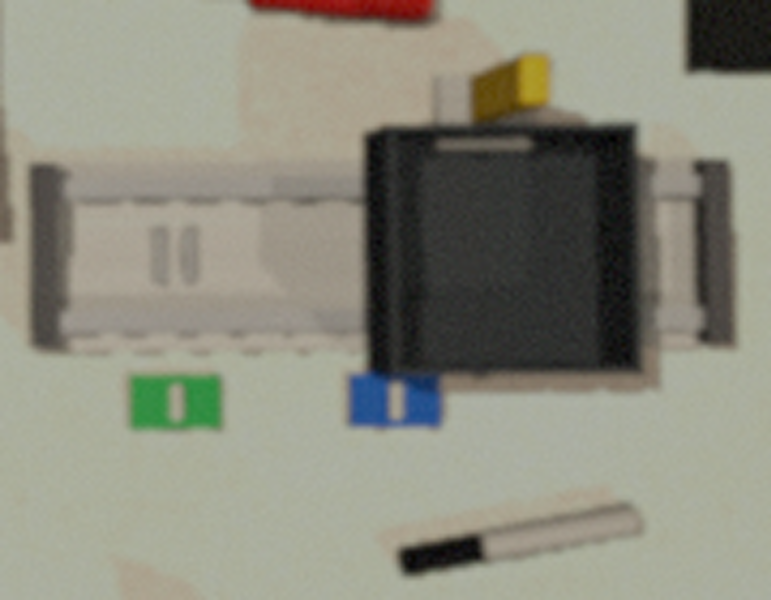

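View pics/s2.png

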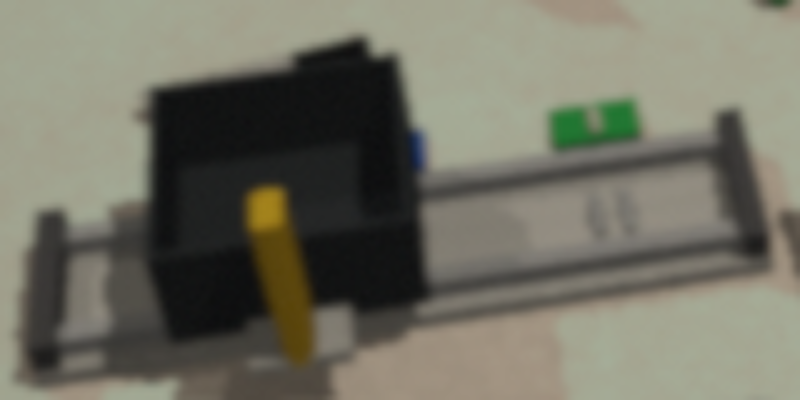

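```bash
cat > meas.py <<'E'
from h import *
from scipy.optimize import least_squares
T=lambda p,k,o:np.array(p)/k+np.array(o)-0.0
t1=lambda *p:T(p,3.3333,(140,110)); s1=lambda *p:T(p,4.6154,(220,130))
t2=lambda *p:T(p,4.2857,(280,150)); s2=lambda *p:T(p,5,(70,170))
def fit(name,obs,x0):
    # obs: (cam,uv,model)
    def res(q):
        c,s=np.cos(q[2]),np.sin(q[2]); r=[]
        for f,uv,m in obs:
            X=[q[0]+c*m[0]-s*m[1],q[1]+s*m[0]+c*m[1],m[2]]; r.append((proj(f,X)-uv)*(1 if f is tp else .8))
        return np.hstack(r)
    z=least_squares(res,x0,loss="soft_l1"); print(name,z.x.round(4),"res",z.fun.round(1).tolist()); return z.x
E
python3 - <<'E'
import meas
from meas import *
tp=grab_frame("top"); sc=grab_frame("scene"); meas.tp=tp
m=lambda *a:np.array(a)/1000
fit("tray",[(tp,t1(208,103),m(-79,76,45)),(tp,t1(427,90),m(79,76,55)),(tp,t1(439,308),m(79,-76,55)),(tp,t1(219,322),m(-79,-76,45)),
 (sc,s1(73,318),m(79,-76,55)),(sc,s1(136,513),m(79,76,55)),(sc,s1(411,463),m(-79,76,45)),(sc,s1(320,287),m(-79,-76,45))],[.5,.1,-1.57])
fit("mat",[(tp,t1(88,383),m(-65,58,2)),(tp,t1(267,391),m(65,58,2)),(tp,t1(262,552),m(65,-58,2)),(tp,t1(79,545),m(-65,-58,2)),
 (sc,s1(210,175),m(65,-58,2)),(sc,s1(250,290),m(65,58,2)),(sc,s1(447,264),m(-65,58,2))],[.35,.1,-1.57])
g=onz(tp,t2(176,402),.002);b=onz(tp,t2(395,401),.002);print("plates",g,b,np.linalg.norm(g-b))
X=tri([tp,sc],[t2(535,80),s2(267,208)]);print("tab",X)
fit("pan",[(tp,t2(370,130),m(64,64,90)),(tp,t2(637,128),m(64,-64,90)),(tp,t2(640,370),m(-64,-64,90)),(tp,t2(372,375),m(-64,64,90)),
(sc,s2(150,90),m(-64,-64,90)),(sc,s2(398,58),m(-64,64,90)),(sc,s2(420,225),m(64,64,90)),(sc,s2(152,255),m(64,-64,90))],[.4,-.2,0])
print("handle top end",tri([tp,sc],[t1(12,493),s1(455,58)]))
fit("scoop",[(tp,t1(238,409),m(30,38,34)),(tp,t1(100,421),m(-45,38,34)),(tp,t1(107,535),m(-45,-38,34)),(tp,t1(245,521),m(45,-38,4)),(sc,s1(265,152),m(30,-38,34)),(sc,s1(237,187),m(45,-38,4)),(sc,s1(277,268),m(45,38,4)),(sc,s1(305,222),m(30,38,34)),(sc,s1(413,205),m(-45,38,34))],[.35,.1,-1.57])
for p in [(346,132),(397,128),(348,183),(400,180),(351,233),(406,281)]: print(onz(tp,t1(*p),.016).round(3))
E
```

```text
tray [ 0.6128  0.1278 -1.498 ] res [-1.9, -1.0, 1.9, -1.9, 2.4, -0.1, -1.6, 0.0, -2.0, -1.3, -0.6, -1.6, 0.9, -1.1, 0.4, -2.3]
mat [ 0.4309  0.2321 -1.5917] res [-1.1, -0.7, 0.6, -1.2, 0.2, 0.2, -0.5, 0.4, -0.6, -1.0, -1.0, -0.6, 0.2, -0.4]
plates [ 0.44927057 -0.06998994  0.002     ] [ 0.45140204 -0.18990284  0.002     ] 0.11993184567950424
tab (array([ 0.61437762, -0.22793696,  0.12514845]), np.float64(0.0008614950166893366))
pan [ 0.5331 -0.2263  0.0291] res [2.3, -1.5, -1.3, -2.0, -0.3, 0.4, 3.3, 0.2, 0.5, -1.4, 0.8, -2.1, 0.1, -2.0, -0.3, 0.0]
handle top end (array([0.4172945 , 0.31750601, 0.10380858]), np.float64(0.006258769643691522))
scoop [ 0.4299  0.2303 -1.4781] res [-8.5, 0.7, 0.0, -0.3, 0.4, -1.0, -0.4, -1.1, -1.0, -0.8, -0.3, 0.1, -0.4, -0.9, -0.9, -0.1, 0.1, -1.1]
[0.667 0.114 0.016]
[0.67  0.078 0.016]
[0.631 0.112 0.016]
[0.633 0.076 0.016]
[0.596 0.109 0.016]
[0.563 0.071 0.016]
```

```bash
cat >> h.py <<'E'
def pose(q,P):
    c,s=np.cos(q[2]),np.sin(q[2]); P=np.atleast_2d(P); z=P[:,2]+(q[3] if len(q)>3 else 0)
    return np.c_[q[0]+c*P[:,0]-s*P[:,1],q[1]+s*P[:,0]+c*P[:,1],z]
def box(x0,x1,y0,y1,z):return np.array([[x0,y0,z],[x1,y0,z],[x1,y1,z],[x0,y1,z]])/1000
def overlay(n,tag,crop,items,f=None):
    f=f or grab_frame(n); a,b,c,d=crop; im=f["image"][:,:,::-1][b:d,a:c]
    s=min(800/im.shape[1],600/im.shape[0]); im=cv2.resize(im,None,fx=s,fy=s,interpolation=cv2.INTER_CUBIC)
    for q,P,col in items:
        uv=np.array([proj(f,X) for X in pose(q,P)]); uv=((uv+.5-np.array([a,b]))*s).astype(np.int32)
        cv2.polylines(im,[uv],True,col,1,cv2.LINE_AA)
    cv2.imwrite(f"pics/{tag}.png",im); return f
E
python3 - <<'E'
from h import *
ct=(180,110,300,280);cs=(220,130,330,260)
tray=[.6128,.1278,-1.498]
Y=(0,255,255);W=(255,255,255)
it=[(tray,box(-79,79,-76,76,45),Y),(tray,box(75,79,-76,76,55),W),(tray,box(-75,75,-72,72,4),(255,255,0))]
overlay("top","o1",ct,it);overlay("scene","o2",cs,it)
E
```

```text
(no output)
```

View pics/o1.png

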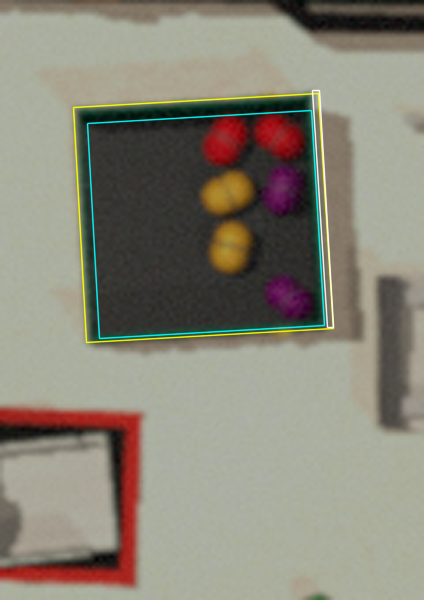

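View pics/o2.png

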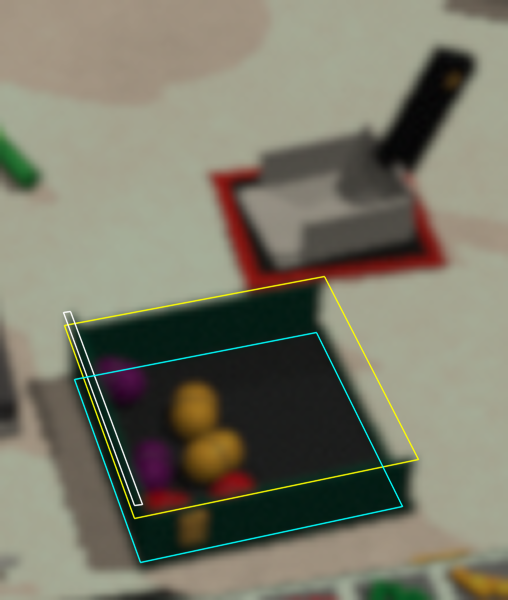

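```bash
cat >> h.py <<'E'
def Rdown(yaw): # tool z down, tool y along world direction yaw (angle of y axis)
    y=np.array([np.cos(yaw),np.sin(yaw),0]); z=np.array([0,0,-1.]); return np.c_[np.cross(y,z),y,z]
def rv(M): return Rn.from_matrix(M).as_rotvec()
def st(): print("t",round(manip.get_clock(),2),"p",manip.get_ee_pos().round(4),"F",manip.get_force().round(1),"w",round(manip.get_gripper_width(),3))
E
python3 - <<'E'
from h import *
q0=manip.get_joint_pos()
for h in(0,1):
    o=rv(Rdown(np.pi/2+.0178+h*np.pi)); print(h,manip.solve_ik([.6144,-.2265,.2],o))
o=rv(Rdown(np.pi/2+.0178))
# feasibility of scoop poses
def Rt(yaw,pitch,lean,flip): # scoop heading yaw, pitch>0 lip up; tool leaning 'lean' from -z of scoop along the handle
    Rs=Rn.from_euler('ZYX',[yaw,-pitch,0]).as_matrix()
    # tool z in scoop frame: down, plus forward by lean
    z=np.array([np.sin(lean),0,-np.cos(lean)]); y=np.array([0,1.,0])*(-1 if flip else 1)
    return Rs,Rs@np.c_[np.cross(y,z),y,z]
G=np.array([-.067,0,.075])
for name,pos,yaw in [("mat",[.43,.23,.05],-1.48),("tray",[.645,.1,.03],-1.5),("trayN",[.58,.1,.03],-1.5),("pan",[.53,0,.15],-1.55),("pan-x",[.47,-.03,.15],-.8),("panx",[.46,-.07,.15],0.02)]:
  for lean in np.deg2rad([-20,0,25]):
    for flip in(0,1):
      s=""
      for p in (25,0,-30,-45,-60,-75):
        Rs,M=Rt(yaw,np.deg2rad(p),lean,flip)
        X=np.array(pos)+Rs@G+M[:,2]*.019
        j=manip.solve_ik(X,rv(M)); s+=f" {p}:"+("--" if j is None else str(np.round(j[3:],1)))
      print(name,round(np.rad2deg(lean)),flip,s)
E
```

```text
0 [-0.47751753  0.50102413  0.24431324  1.31408543  0.         -0.49531753]
1 [-0.47751753  0.50102413  0.24431324  1.31408543  0.          2.64627513]
mat -20 0  25:[ 0.9 -0.1  2. ] 0:[0.8 0.3 1.8] -30:[0.9 0.9 1.3] -45:[1.1 1.  0.9] -60:[1.5 1.1 0.4] -75:[ 1.9  1.1 -0.2]
mat -20 1  25:[ 0.9 -0.1 -1.1] 0:[ 0.8  0.3 -1.4] -30:[ 0.9  0.9 -1.8] -45:[ 1.1  1.  -2.2] -60:[ 1.5  1.1 -2.8] -75:[1.9 1.1 3. ]
mat 0 0  25:[ 1.2 -0.4  2.2] 0:[0.9 0.  1.9] -30:[0.9 0.5 1.6] -45:[0.9 0.8 1.3] -60:[1.1 1.  1. ] -75:[1.4 1.1 0.5]
mat 0 1  25:[ 1.2 -0.4 -0.9] 0:[ 0.9  0.  -1.2] -30:[ 0.9  0.5 -1.6] -45:[ 0.9  0.8 -1.8] -60:[ 1.1  1.  -2.2] -75:[ 1.4  1.1 -2.6]
mat 25 0  25:[ 1.6 -0.6  2.5] 0:[ 1.2 -0.4  2.2] -30:[0.9 0.1 1.8] -45:[0.9 0.3 1.6] -60:[0.9 0.6 1.4] -75:[1.  0.8 1.1]
mat 25 1  25:[ 1.6 -0.6 -0.6] 0:[ 1.2 -0.4 -1. ] -30:[ 0.9  0.1 -1.3] -45:[ 0.9  0.3 -1.5] -60:[ 0.9  0.6 -1.8] -75:[ 1.   0.8 -2.1]
tray -20 0  25:[ 1.  -0.1  1.7] 0:[1.  0.3 1.5] -30:[1.3 0.8 1.1] -45:[1.6 1.  0.8] -60:[2.  1.1 0.3] -75:--
tray -20 1  25:[ 1.  -0.1 -1.4] 0:[ 1.   0.3 -1.7] -30:[ 1.3  0.8 -2. ] -45:[ 1.6  
[... 2582 characters left out ...]
[ 1.3  0.  -2.6] -45:[ 1.6  0.2 -2.7] -60:[ 1.8  0.2 -2.8] -75:[ 2.1  0.3 -2.9]
panx -20 0  25:[ 1.   0.  -0.5] 0:[ 1.5 -0.1 -0.3] -30:[ 2.1 -0.2 -0.2] -45:-- -60:-- -75:--
panx -20 1  25:[1.  0.  2.7] 0:[ 1.5 -0.1  2.8] -30:[ 2.1 -0.2  3. ] -45:-- -60:-- -75:--
panx 0 0  25:[ 0.6  0.2 -0.6] 0:[ 1.1  0.  -0.4] -30:[ 1.7 -0.1 -0.2] -45:[ 2.  -0.2 -0.2] -60:-- -75:--
panx 0 1  25:[0.6 0.2 2.6] 0:[1.1 0.  2.7] -30:[ 1.7 -0.1  2.9] -45:[ 2.  -0.2  3. ] -60:-- -75:--
panx 25 0  25:[ 0.2  0.7 -0.7] 0:[ 0.7  0.2 -0.5] -30:[ 1.3 -0.  -0.3] -45:[ 1.6 -0.1 -0.3] -60:[ 1.9 -0.1 -0.2] -75:--
panx 25 1  25:[0.2 0.7 2.4] 0:[0.7 0.2 2.6] -30:[ 1.3 -0.   2.8] -45:[ 1.6 -0.1  2.9] -60:[ 1.9 -0.1  2.9] -75:--
```

```bash
python3 - <<'E'
from h import *
o=rv(Rdown(np.pi/2+.0178))
p=manip.get_ee_pos(); manip.line_to([p[0],p[1],.30],feed=.3)
manip.reach([.6144,-.2275,.22],o); 
f=shot("top","c0",(260,120,460,290)); shot("scene","cs0",(70,120,230,250)); st()
print(proj(f,[.6144,-.2275,.22]))
E
```

```text
c0 scale 3.5294
cs0 scale 4.6154
t 4.09 p [ 0.6146 -0.2269  0.2201] F [-0.5 -0.4 -0.5] w 1.006
[419.48550834 163.03083581]
```

View pics/cs0.png

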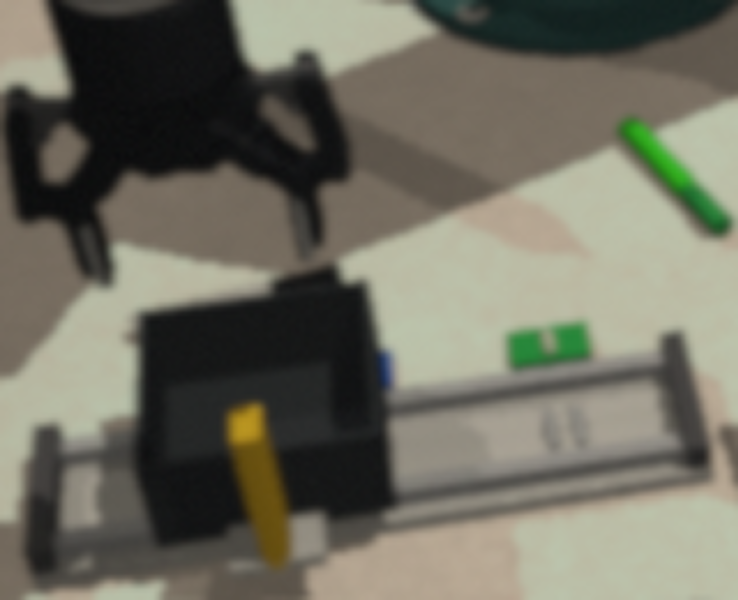

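View pics/c0.png

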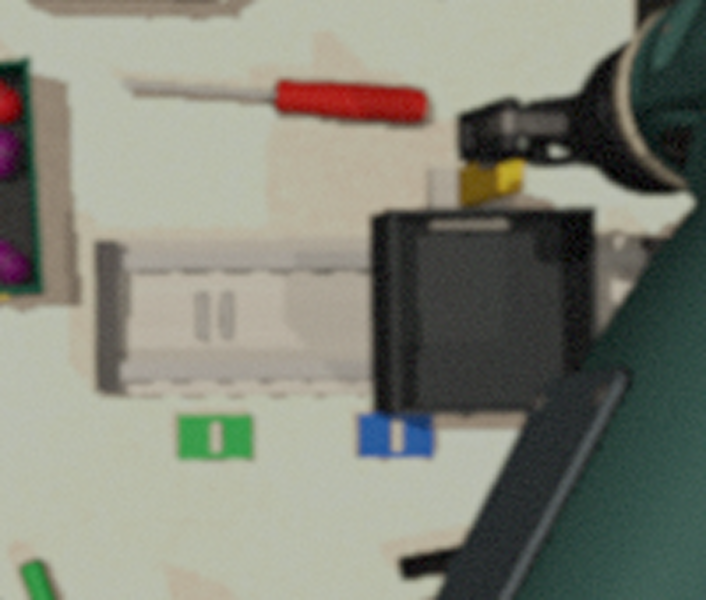

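```bash
python3 - <<'E'
from h import *
manip.line_to([.6144,-.2275,.103],feed=.12); st()
effector.grip(0.0,30); st()
manip.line_to([.6144-.0178*-.0+ -.0178*.13,-.2275+.13,.103],feed=.08);st()
shot("top","c1",(260,120,460,290)); shot("scene","cs1",(70,120,230,250))
E
```

```text
t 5.22 p [ 0.6148 -0.2277  0.1037] F [-0.3  0.1 -0. ] w 1.003
t 5.85 p [ 0.6145 -0.2276  0.1032] F [-1.5  0.5  2.3] w 0.182
t 7.62 p [ 0.6117 -0.0972  0.1032] F [-4.9  0.3  7.4] w 0.181
c1 scale 3.5294
cs1 scale 4.6154
```

View pics/cs1.png

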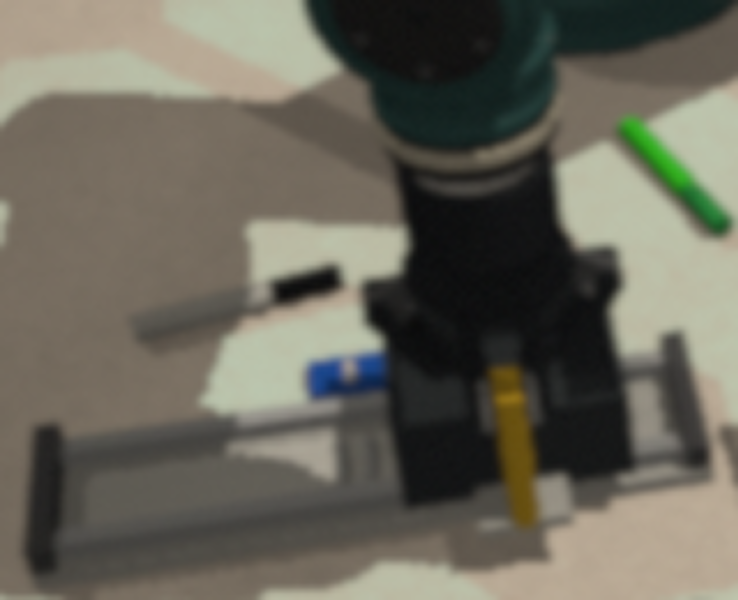

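View pics/c1.png

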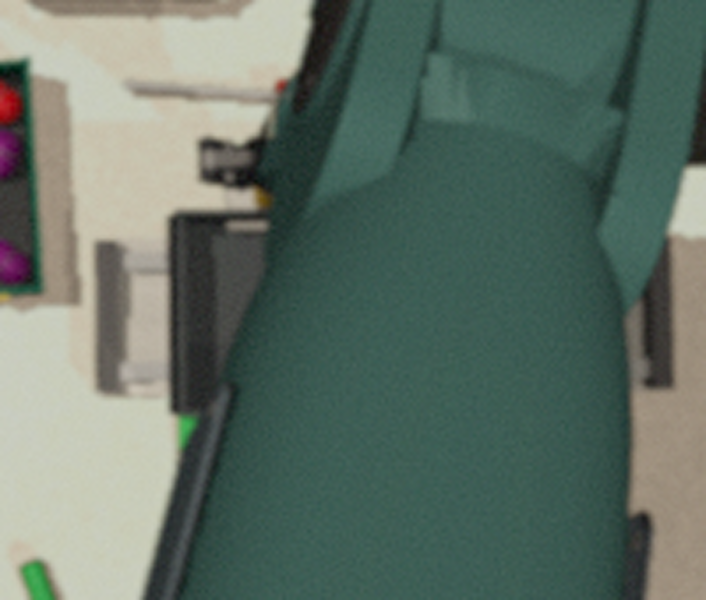

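```bash
python3 - <<'E'
from h import *
y=-.0975
while y<-.0605:
    y+=.0025; manip.line_to([.6121-.0178*(y+.0975),y,.103],feed=.05); manip.dwell(.08)
    F=manip.get_force(); print(round(y,4),manip.get_ee_pos()[:2].round(4),F.round(1))
    if abs(F[1])>9: break
E
```

```text
-0.095 [ 0.6116 -0.0947] [-4.7  0.4  6.8]
-0.0925 [ 0.6116 -0.0922] [-4.3 -0.1  7.3]
-0.09 [ 0.6115 -0.0897] [-4.6  0.8  7.4]
-0.0875 [ 0.6114 -0.0872] [-5.   0.4  7.4]
-0.085 [ 0.6114 -0.0847] [-5.1  0.8  7.9]
-0.0825 [ 0.6113 -0.0824] [-5.4 -1.   6.3]
-0.08 [ 0.6113 -0.0801] [-4.6 -2.9  6.2]
-0.0775 [ 0.6112 -0.0774] [-4.  -1.4  6.7]
-0.075 [ 0.6112 -0.0745] [-5.1  1.2  7.9]
-0.0725 [ 0.6111 -0.0716] [-4.5  3.7  8.1]
-0.07 [ 0.611  -0.0687] [-4.5  8.   9.6]
-0.0675 [ 0.611  -0.0672] [-4.3  0.   8. ]
-0.065 [ 0.611  -0.0652] [-4.  -2.8  6.8]
-0.0625 [ 0.6109 -0.063 ] [-4.9 -4.7  7.6]
-0.06 [ 0.6109 -0.0629] [ -6.  -21.9   5.1]
```

```bash
python3 - <<'E'
from h import *
manip.line_to([.6112,-.067,.103],feed=.04); manip.dwell(.2); st()
effector.grip(0.6); manip.dwell(.2); st()
manip.line_to([.6112,-.067,.22],feed=.25)
manip.reach([.50,.33,.28],rv(Rdown(np.pi/2)))
ct=(140,110,380,290)
shot("top","c2",ct); shot("scene","cs2",(70,120,330,260)); st()
E
```

```text
t 13.25 p [ 0.611  -0.0669  0.1032] F [-2.1  0.1  5.6] w 0.178
t 13.88 p [ 0.6112 -0.067   0.103 ] F [-0.8  0.1 -0.2] w 0.602
c2 scale 3.3333
cs2 scale 3.0769
t 16.14 p [0.5006 0.3291 0.2797] F [-0.7 -0.5  0.4] w 0.601
```

View pics/cs2.png

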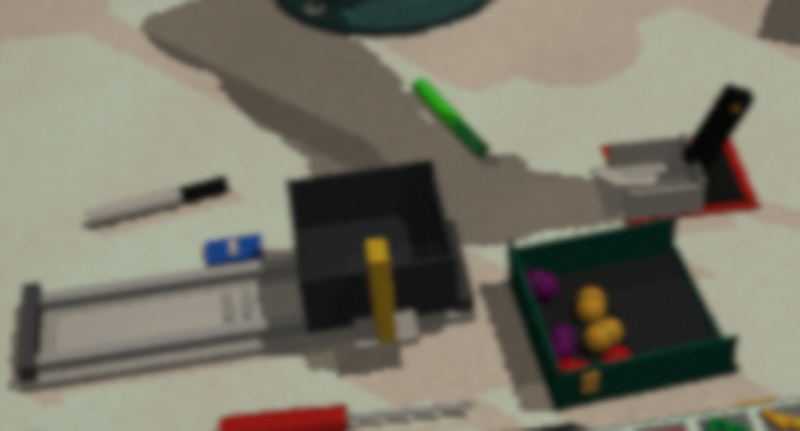

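View pics/c2.png

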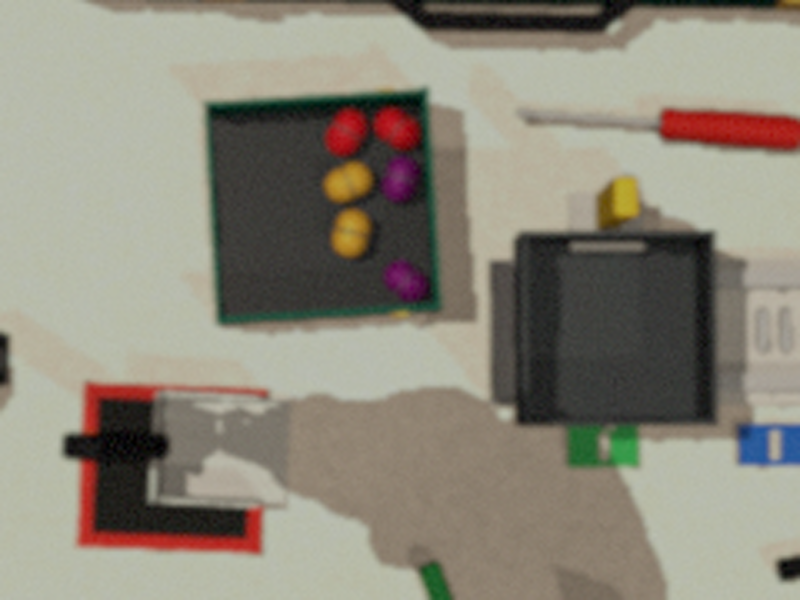

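```bash
python3 - <<'E'
from h import *
shot("top","c3",(150,215,240,280)); shot("scene","cs3",(255,140,325,195)); st()
E
```

```text
c3 scale 8.8889
cs3 scale 10.9091
t 16.24 p [0.5004 0.3293 0.2798] F [ 0.2  0.1 -1.3] w 0.592
```

View pics/c3.png

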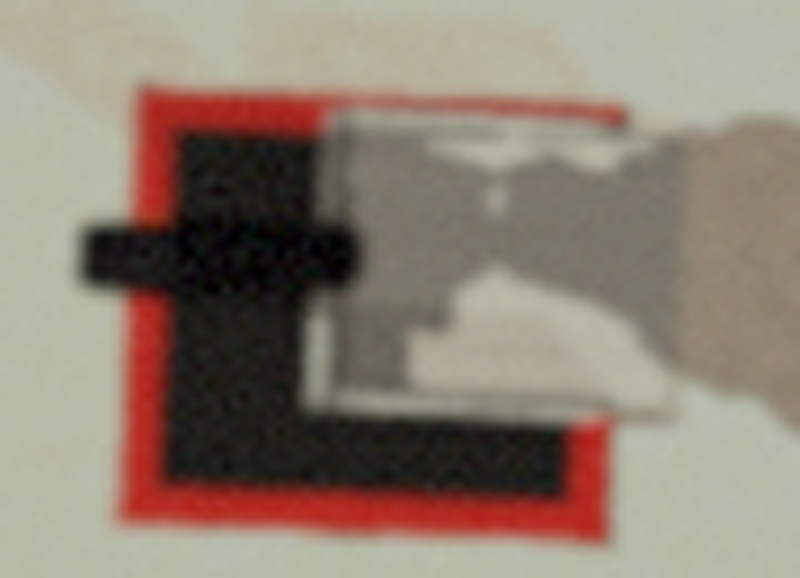

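View pics/cs3.png

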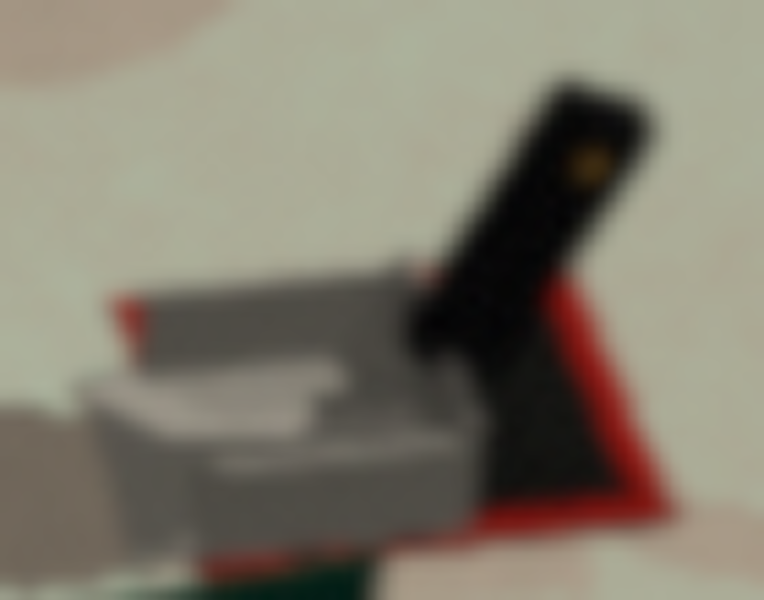

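```bash
python3 - <<'E'
import meas
from meas import *
tp=grab_frame("top"); sc=grab_frame("scene"); meas.tp=tp
m=lambda *a:np.array(a)/1000
a=lambda *p:T(p,8.8889,(149.5,214.5)); b=lambda *p:T(p,10.9091,(254.5,139.5))
h=lambda d:m(-45-90*np.sin(.4363),d,28+2+90*np.cos(.4363))
ot=[(tp,a(303,410),m(-45,-38,40)),(tp,a(325,112),m(-45,38,40)),(tp,a(675,415),m(45,-38,4)),(tp,a(690,140),m(45,38,4)),
 (tp,a(85,258),m(-45-90*.4226-13.6,0,30+90*.9063-6))]
os=[(sc,b(408,262),m(-45,-38,40)),(sc,b(485,418),m(-45,38,40)),(sc,b(80,382),m(45,-38,4)),(sc,b(128,562),m(45,38,4)),(sc,b(605,100),m(-45-90*.4226,0,30+90*.9063))]
q=fit("scoop-top",ot,[.43,.2,-1.57]); fit("scoop-scene",os,[.43,.2,-1.57]); q2=fit("both",ot+os,[.43,.2,-1.57])
Y=(0,255,255);W=(255,255,255)
z=lambda P,d=0:P+np.array([0,0,.002])
H=np.array([[-45,0,28],[-83,0,110]])/1000
it=[(q2,z(box(-45,45,-38,38,0)),Y),(q2,z(box(-45,-42,-38,38,38)),W),(q2,z(H),(255,0,255)),(q2,z(box(-45,30,-38,38,32)),(255,255,0))]
overlay("top","o3",(150,215,240,280),it);overlay("scene","o4",(255,140,325,195),it)
print(tri([tp,sc],[a(95,258),b(605,100)]))
E
```

```text
scoop-top [ 0.4444  0.1972 -1.6205] res [0.8, 0.0, 0.6, -0.0, -0.3, 0.7, 0.1, -0.9, -2.1, 0.0]
scoop-scene [ 0.4472  0.1944 -1.606 ] res [0.1, -1.4, -0.5, 0.5, -0.2, -0.1, 0.2, 0.4, 0.2, 0.0]
both [ 0.4448  0.1963 -1.6156] res [1.3, -0.1, 1.0, -0.1, 0.1, 0.5, 0.4, -1.1, -1.7, 0.1, 0.6, -1.8, -0.2, 0.1, 0.3, -0.7, 0.5, -0.2, 0.6, -0.3]
(array([0.44860876, 0.28165135, 0.11047831]), np.float64(0.006164059032831761))
```

View pics/o3.png

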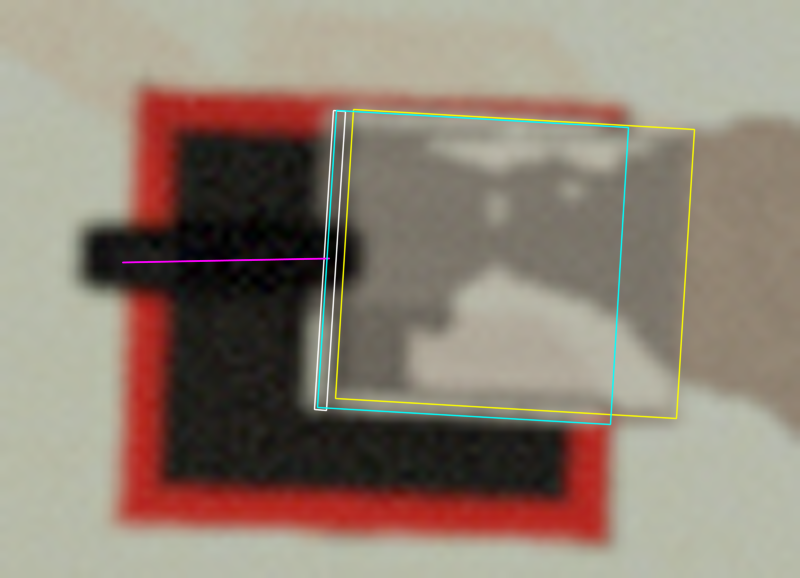

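View pics/o4.png

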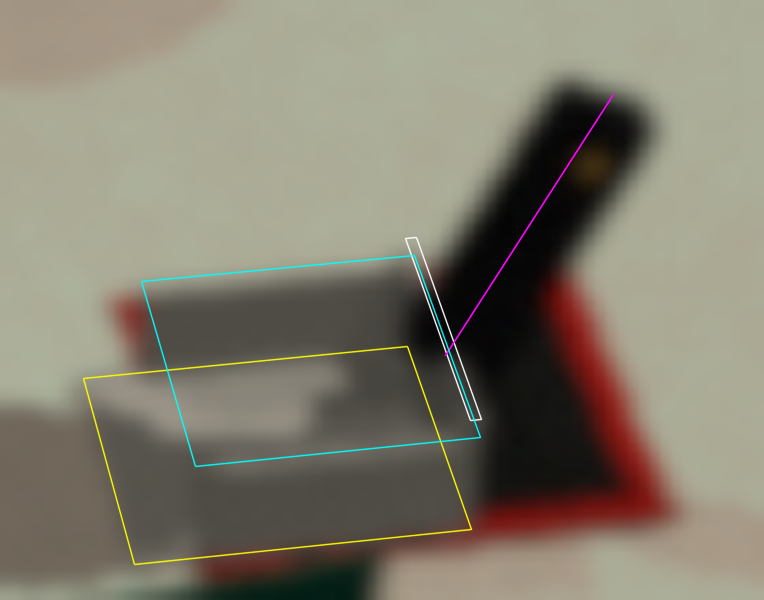

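```bash
cat >> h.py <<'E'
LEAN=np.deg2rad(25); G=np.array([-.067,0,.075])
def Rscoop(yaw,pitch=0): return Rn.from_euler('ZYX',[yaw,-pitch,0]).as_matrix()
def tool(pos,yaw,pitch=0,off=(0,0,0)):
    """pose of TCP for scoop origin at pos; pitch>0 lip up; off: grasp offset in scoop frame"""
    Rs=Rscoop(yaw,pitch); z=np.array([np.sin(LEAN),0,-np.cos(LEAN)]); y=np.array([0,1.,0])
    M=Rs@np.c_[np.cross(y,z),y,z]; X=np.array(pos,float)+Rs@(G+np.array(off))+M[:,2]*.019
    return X,rv(M),M
E
python3 - <<'E'
from h import *
X,o,M=tool([.446,.198,.002],-1.612)
effector.grip(.7)
manip.reach(X-M[:,2]*.10,o); st()
manip.line_to(X,feed=.12); st()
effector.grip(0,90); manip.dwell(.1); st()
shot("scene","g1",(230,110,340,200))
p=manip.get_ee_pos(); manip.line_to(p+[0,0,.08],feed=.1); st(); print(manip.get_moment().round(2))
shot("scene","g2",(230,110,340,200)); shot("top","g3",(140,180,260,280))
E
```

```text
t 18.29 p [0.4504 0.2992 0.1506] F [ 0.5 -0.6  0.2] w 0.702
t 19.27 p [0.4488 0.2573 0.0603] F [-0.  -0.2  0.2] w 0.703
t 19.83 p [0.4485 0.257  0.0601] F [-1.3  1.3  6. ] w 0.201
g1 scale 6.6667
t 20.83 p [0.4483 0.2569 0.1396] F [-1.   0.2 -1.7] w 0.2
[ 0.52  0.01 -0.03]
g2 scale 6.6667
g3 scale 6.0
```

View pics/g1.png

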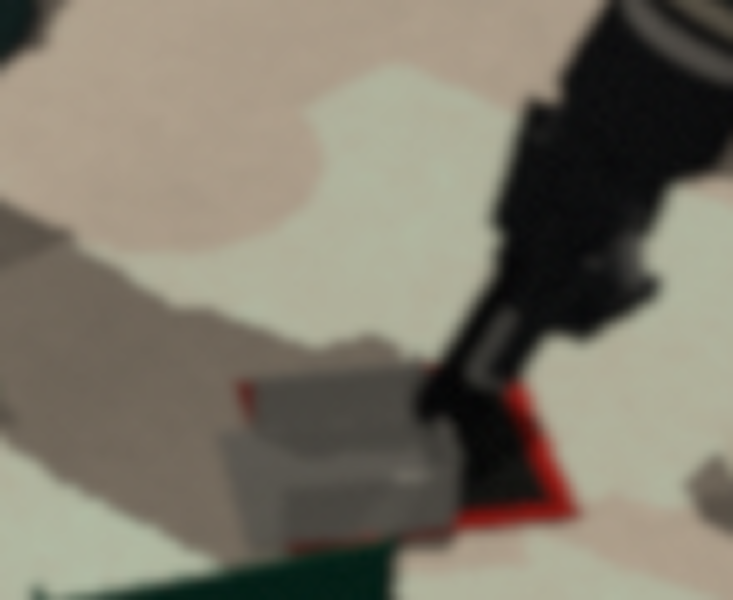

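View pics/g2.png

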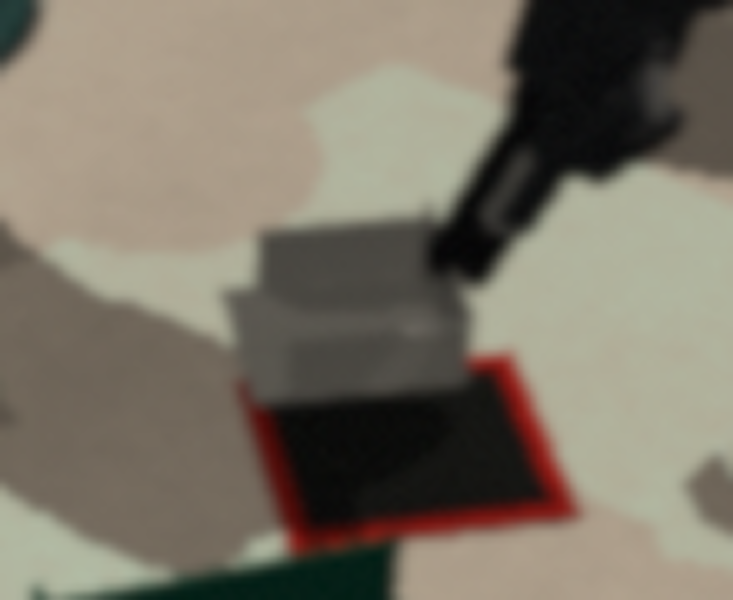

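View pics/g3.png

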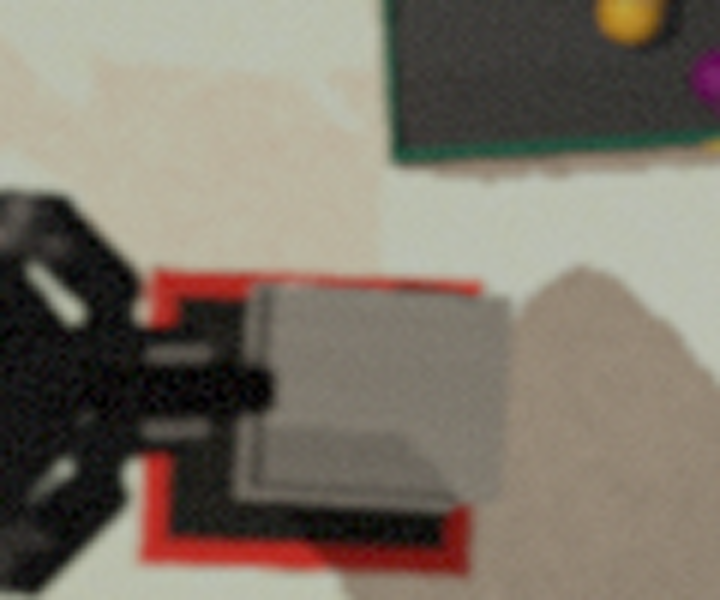

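```bash
python3 - <<'E'
from h import *
q=[.446,.198,-1.612,.0815]
Y=(0,255,255);W=(255,255,255)
it=[(q,box(-45,45,-38,38,0),Y),(q,box(-45,-42,-38,38,38),W),(q,box(-45,30,-38,38,32),(255,255,0))]
overlay("top","o5",(140,200,240,270),it);overlay("scene","o6",(240,120,320,190),it)
# tray coords of pins
tray=[.6128,.1278,-1.498]; c,s=np.cos(tray[2]),np.sin(tray[2])
for p in [(.667,.114),(.67,.078),(.631,.112),(.633,.076),(.596,.109),(.563,.071)]:
    d=np.array(p)-tray[:2]; print(p,(1000*np.array([c*d[0]+s*d[1],-s*d[0]+c*d[1]])).round())
E
```

```text
(0.667, 0.114) [18. 53.]
(0.67, 0.078) [54. 53.]
(0.631, 0.112) [17. 17.]
(0.633, 0.076) [53. 16.]
(0.596, 0.109) [ 18. -18.]
(0.563, 0.071) [ 53. -54.]
```

View pics/o5.png

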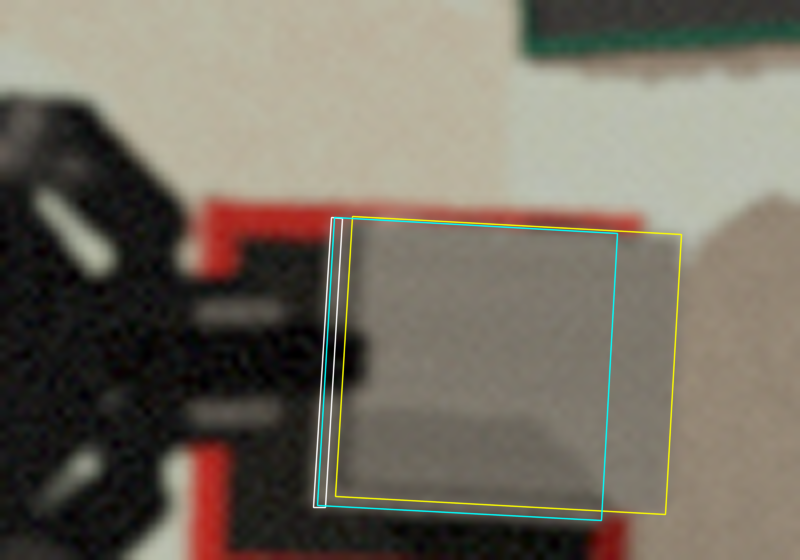

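View pics/o6.png

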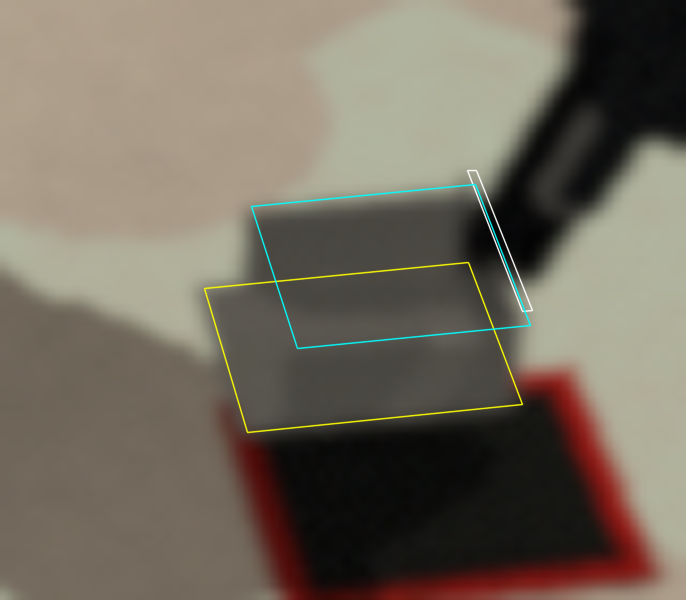

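```bash
cat >> h.py <<'E'
TRAY=np.array([.6128,.1278,-1.498])
def lip(lx,ly,lz,pitch=0,yaw=None,base=TRAY,dyaw=0):
    """tool pose for scoop lip at (lx,ly,lz) mm of base frame (lz above bench), pitch deg"""
    yaw=base[2]+dyaw; L=pose(base,np.array([lx,ly,lz])/1000)[0]; p=np.deg2rad(pitch)
    return tool(L-Rscoop(yaw,p)@np.array([.045,0,0]),yaw,p)
def go(*a,feed=.1,**k):
    X,o,M=lip(*a,**k); manip.line_to(X,o,feed=feed)
def ft(tag=""):
    F=manip.get_force(); u=np.array([np.cos(TRAY[2]),np.sin(TRAY[2])]); n=np.array([-u[1],u[0]])
    f=(F[:2]@u,F[:2]@n,F[2]); print(tag,"along %.1f lat %.1f z %.1f"%f); return f
E
python3 - <<'E'
from h import *
go(-15,32.5,70,-6,feed=.15); st()
go(-15,32.5,12,-6,feed=.1); ft()
z=9
while z>2:
    go(-15,32.5,z,-6,feed=.03); manip.dwell(.1); f=ft(z)
    if f[2]>1.5: break
    z-=1 if z>6 else .5
shot("top","p1",(160,110,300,280)); shot("scene","p2",(200,110,330,260)); st()
E
```

```text
t 22.44 p [0.6365 0.2424 0.1384] F [ 0.2 -0.2 -1.2] w 0.197
 along -0.2 lat 0.5 z -1.1
9 along 0.4 lat -0.2 z -1.5
8 along -0.1 lat -1.5 z -1.2
7 along 1.1 lat 0.1 z -1.7
6 along -0.2 lat -0.5 z -1.5
5.5 along 0.1 lat -0.4 z -1.7
5.0 along 0.2 lat -0.2 z -1.0
4.5 along -0.6 lat -0.8 z -0.1
4.0 along -4.5 lat 0.2 z 5.5
p1 scale 3.5294
p2 scale 4.0
t 26.07 p [0.6372 0.2424 0.0726] F [-0.6  4.   5.8] w 0.204
```

View pics/p1.png

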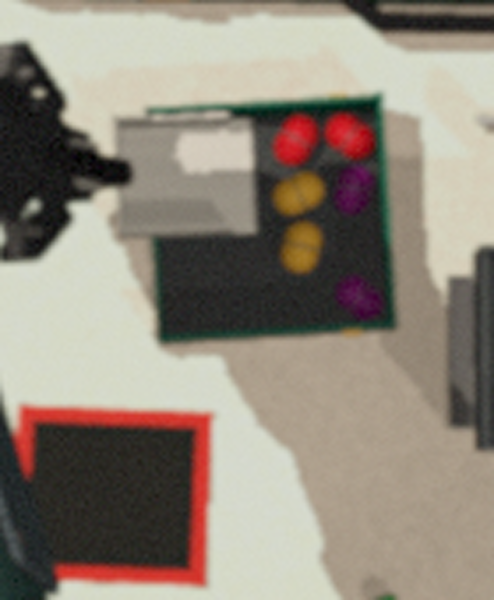

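View pics/p2.png

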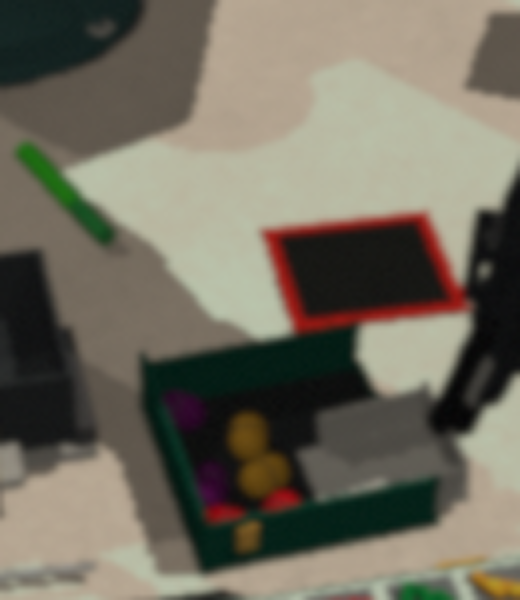

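```bash
python3 - <<'E'
from h import *
go(-12,32.5,4.6,-6,feed=.05); ft("s")
for lx,p in [(0,-6),(10,-6),(18,-5),(26,-2)]:
    go(lx,32.5,4.5,p,feed=.08); ft(lx)
for lx in range(31,75,4):
    go(lx,32.5,4.5,-1.5,feed=.08); f=ft(lx)
    if f[0]<-25: break
shot("top","p3",(160,110,300,280)); shot("scene","p4",(200,110,330,260)); st()
E
```

```text
s along 0.6 lat 0.5 z 0.7
0 along -0.1 lat -0.2 z 0.1
10 along 0.1 lat 0.8 z 0.8
18 along 0.6 lat 0.2 z -0.8
26 along 1.0 lat -1.0 z 1.7
31 along 0.6 lat 0.4 z -1.9
35 along 0.0 lat 0.5 z -1.7
39 along -0.2 lat 0.1 z -0.7
43 along 0.3 lat -0.3 z -1.0
47 along 0.4 lat 1.4 z -1.6
51 along 0.8 lat 0.4 z -1.7
55 along 0.2 lat -0.2 z -1.5
59 along -0.2 lat 0.4 z -1.0
63 along 0.9 lat -0.5 z -1.2
67 along 0.8 lat 0.2 z -0.9
71 along -9.5 lat -2.2 z 4.2
p3 scale 3.5294
p4 scale 4.0
t 30.25 p [0.6429 0.1624 0.0653] F [-3.2  9.2  4.5] w 0.202
```

View pics/p3.png

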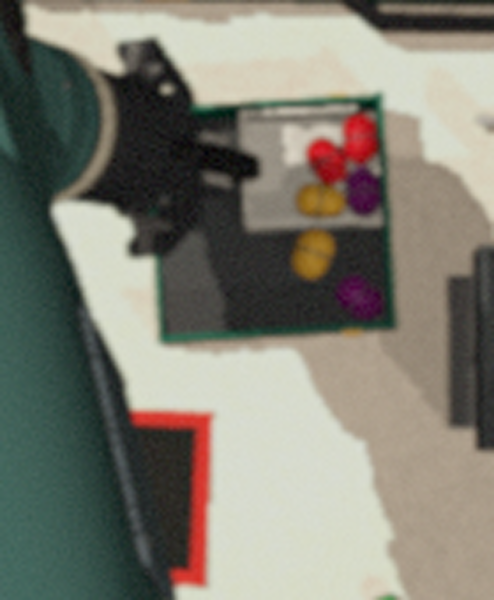

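View pics/p4.png

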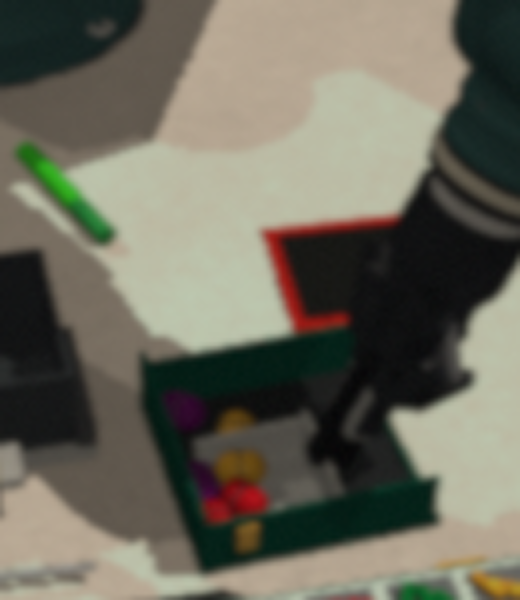

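```bash
python3 - <<'E'
from h import *
def rearpitch(lx0,ly,z0,p,feed=.06):
    r=np.deg2rad(p); go(lx0-90+90*np.cos(r),ly,z0+90*np.sin(r),p,feed=feed)
go(69.5,32.5,4.8,0,feed=.03); ft()
for p in(5,10,15,20,24): rearpitch(69.5,32.5,5+p*.15,p); 
ft()
shot("top","p5",(160,110,300,280))
r=np.deg2rad(24); lx=69.5-90+90*np.cos(r)
go(lx-4,32.5,100,24,feed=.08); go(lx-6,32.5,160,24,feed=.1); manip.dwell(.2); f=ft(); st()
shot("top","p6",(160,110,300,280)); shot("scene","p7",(200,90,330,240))
E
```

```text
along -1.2 lat -0.6 z -1.2
 along -0.5 lat 0.5 z -2.0
p5 scale 3.5294
 along 0.1 lat -0.1 z -2.9
t 33.62 p [0.6405 0.1927 0.1698] F [-0.1 -0.1 -2.9] w 0.197
p6 scale 3.5294
p7 scale 4.0
```

View pics/p6.png

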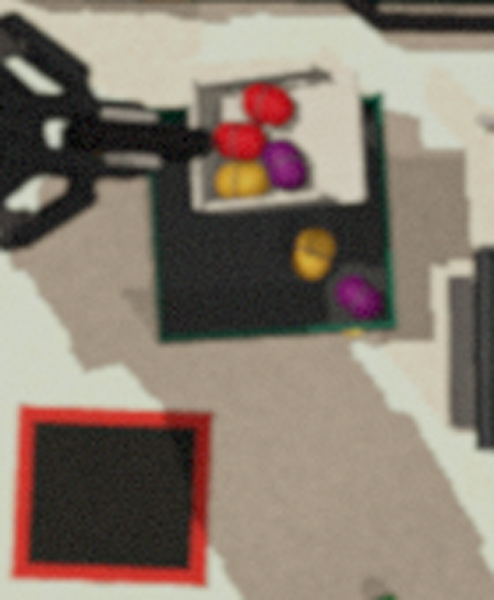

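View pics/p7.png

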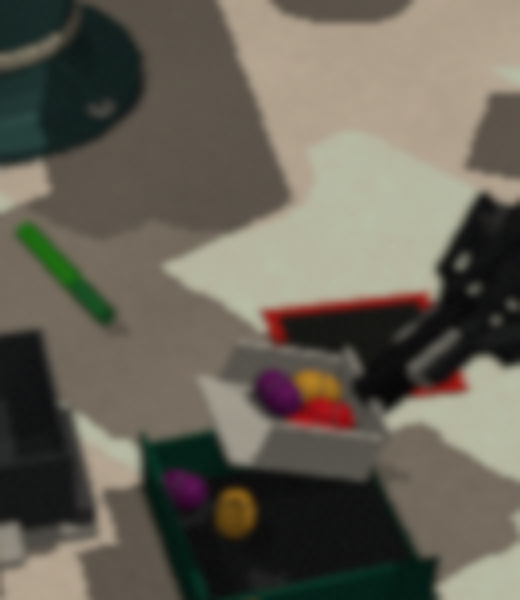

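```bash
cat >> h.py <<'E'
PAN=np.array([.5292,-.0685,-1.553])
def dump():
    go(-20,0,155,24,base=PAN,feed=.15)
    for z,p in [(140,12),(108,2),(96,-6),(90,-12),(82,-20),(76,-30),(72,-40),(68,-50)]:
        go(-20 if p>-30 else -15,0,z,p,base=PAN,feed=.08)
    manip.dwell(.4)
E
python3 - <<'E'
from h import *
dump(); ft(); st()
shot("top","d1",(160,110,360,280)); shot("scene","d2",(130,90,290,240))
E
```

```text
along 0.3 lat -0.8 z -0.6
t 38.15 p [ 0.5285 -0.0304  0.185 ] F [-0.8 -0.3 -0.6] w 0.197
d1 scale 3.5294
d2 scale 4.0
```

View pics/d1.png

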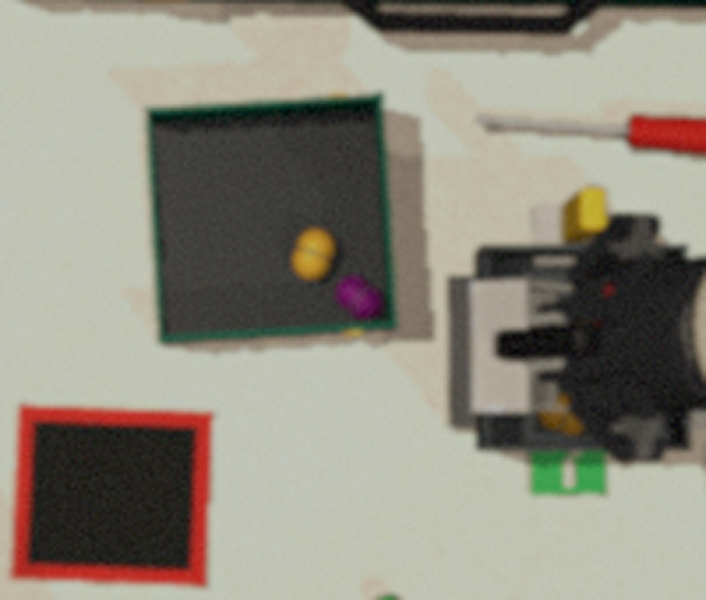

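View pics/d2.png

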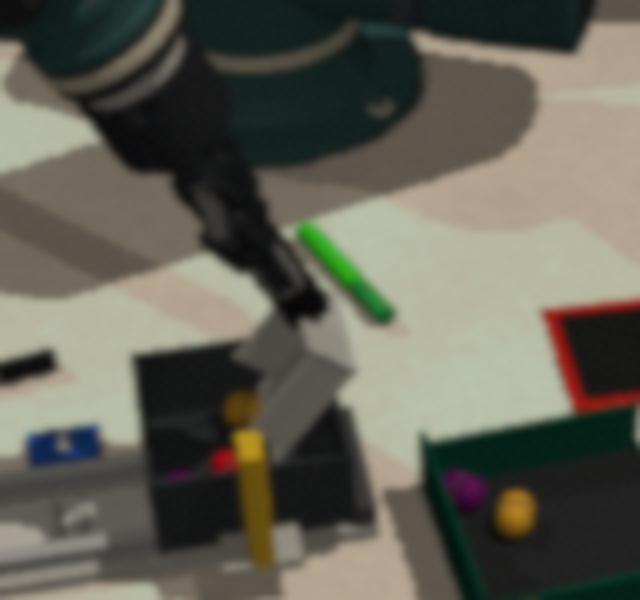

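```bash
python3 - <<'E'
from h import *
go(-20,0,130,-40,base=PAN,feed=.15)
go(-30,0,170,-6,base=PAN,feed=.15)
shot("top","d3",(160,110,360,280))
L=-33
go(-15,L,75,-6,feed=.2); go(-15,L,10,-6,feed=.1); go(-15,L,4.6,-6,feed=.04); ft("in")
for lx,p in [(0,-6),(10,-6),(18,-5),(26,-2)]:
    go(lx,L,4.5,p,feed=.08); ft(lx)
for lx in list(range(31,70,6))+[69,70,71,72]:
    go(lx,L,4.5,-1.5,feed=.08); f=ft(lx)
    if f[0]<-6: break
shot("top","p8",(160,110,300,280)); shot("scene","p9",(200,110,330,260)); st()
E
```

```text
d3 scale 3.5294
in along -0.5 lat 0.9 z 3.5
0 along 1.6 lat 2.8 z 3.0
10 along -0.5 lat 1.7 z 4.3
18 along 0.6 lat 2.1 z 5.0
26 along 1.9 lat 1.3 z 2.7
31 along 0.5 lat 0.2 z 2.1
37 along 0.3 lat 2.2 z 1.6
43 along 1.1 lat 2.2 z 0.6
49 along -0.2 lat 1.6 z 1.3
55 along -0.4 lat 2.6 z 2.5
61 along 0.9 lat 2.0 z 1.5
67 along 0.0 lat 1.5 z 1.8
69 along -2.7 lat 0.3 z 4.2
70 along -4.1 lat 0.7 z 5.7
71 along -7.4 lat -1.1 z 7.2
p8 scale 3.5294
p9 scale 4.0
t 45.58 p [0.5776 0.1574 0.0651] F [-1.3  8.   7.1] w 0.201
```

View pics/p8.png

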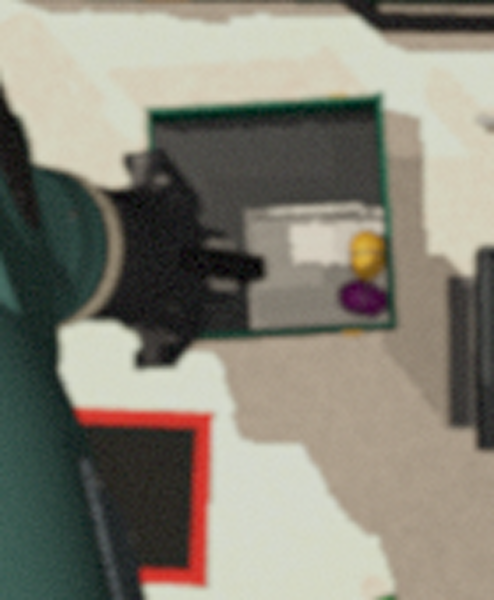

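View pics/d3.png

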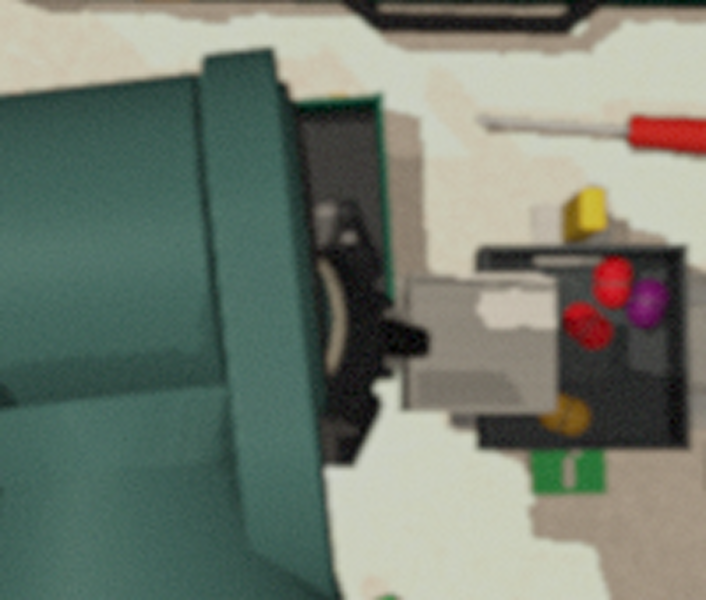

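```bash
python3 - <<'E'
from h import *
L=-33
def rearpitch(lx0,ly,z0,p,feed=.06):
    r=np.deg2rad(p); go(lx0-90+90*np.cos(r),ly,z0+90*np.sin(r),p,feed=feed)
go(69,L,5,0,feed=.03)
for p in(5,10,15,20,24): rearpitch(69,L,5.3+p*.15,p)
shot("top","p10",(160,110,300,280))
r=np.deg2rad(24); lx=69-90+90*np.cos(r)
go(lx-4,L,100,24,feed=.08); go(lx-6,L,160,24,feed=.1); manip.dwell(.2); ft()
shot("top","p11",(160,110,300,280))
dump(); ft(); st()
go(-20,0,130,-40,base=PAN,feed=.15)
go(-40,0,180,0,base=PAN,feed=.15)
X,o,M=tool([.47,.20,.15],-1.5917); manip.line_to(X,o,feed=.2)
shot("top","d5",(160,110,360,280)); shot("scene","d6",(130,90,330,240))
E
```

```text
p10 scale 3.5294
 along -0.3 lat -0.4 z -2.5
p11 scale 3.5294
 along 0.5 lat -0.9 z -0.9
t 53.18 p [ 0.5285 -0.0304  0.185 ] F [-0.8 -0.6 -0.9] w 0.201
d5 scale 3.5294
d6 scale 4.0
```

View pics/d5.png

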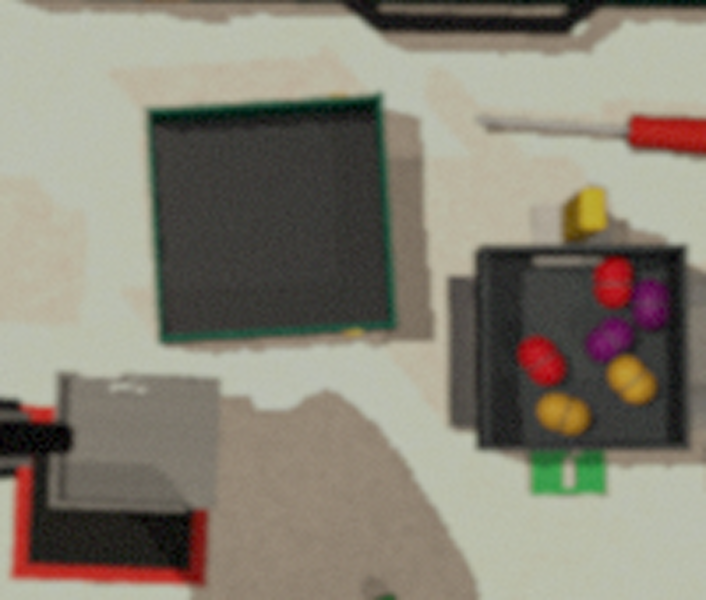

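View pics/d6.png

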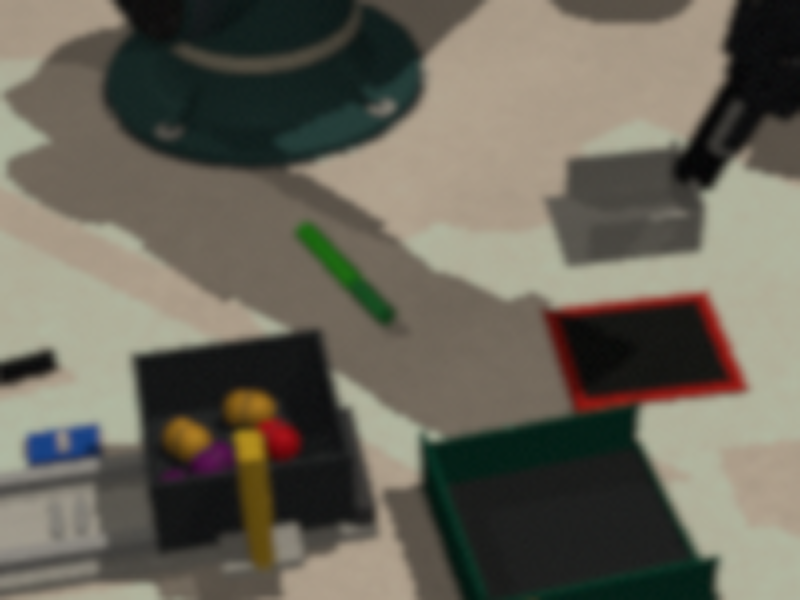

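```bash
python3 - <<'E'
import meas
from meas import *
tp=grab_frame("top"); meas.tp=tp
m=lambda *a:np.array(a)/1000
k=lambda *p:T(p,3.5294,(159.5,109.5))
q=fit("mat",[(tp,k(21,406),m(-65,58,2)),(tp,k(212,413),m(65,58,2)),(tp,k(205,586),m(65,-58,2)),(tp,k(13,577),m(-65,-58,2))],[.43,.23,-1.57])
X,o,M=tool([q[0],q[1],.05],q[2]); manip.line_to(X,o,feed=.15)
W=(255,255,255); it=[(list(q),box(-65,65,-58,58,2),W)]
qq=list(q)+[.05]; it+=[(qq,box(-45,45,-38,38,0),(0,255,255)),(qq,box(-45,-42,-38,38,38),(255,255,0))]
overlay("top","m1",(145,210,245,285),it); ft()
np.save("mat.npy",q)
E
```

```text
mat [ 0.4312  0.2334 -1.5982] res [-0.6, -0.6, 0.7, -0.3, 0.5, 0.3, -0.7, 0.6]
 along 0.1 lat -0.4 z -1.6
```

View pics/m1.png

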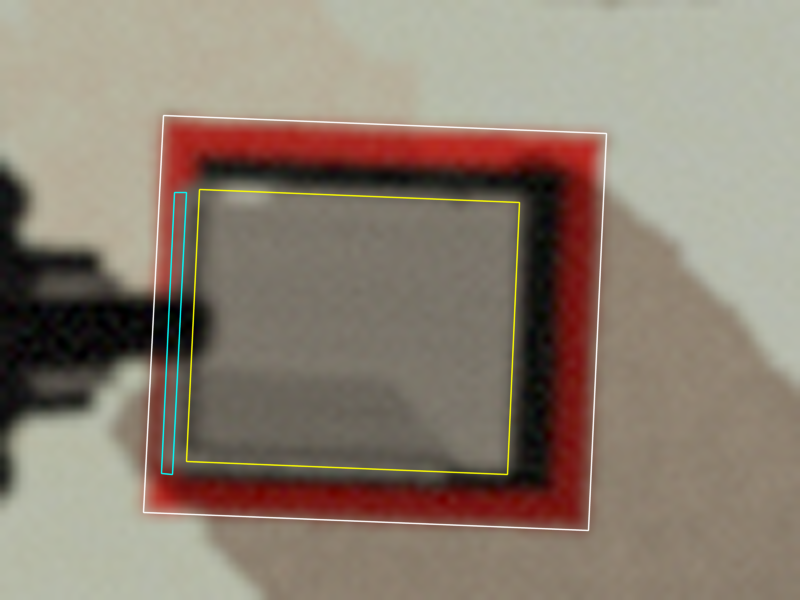

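```bash
python3 - <<'E'
from h import *
q=np.load("mat.npy")
for z in(.012,.006,.004,.003,.0025,.002,.0015,.001,.0005):
    X,o,M=tool([q[0],q[1],z],q[2]); manip.line_to(X,o,feed=.04); manip.dwell(.1); F=manip.get_force(); print(z,F.round(1))
    if F[2]>2: break
effector.grip(.35); manip.dwell(.2); st()
p=manip.get_ee_pos(); effector.grip(.7)
manip.line_to(p-M[:,2]*.11,feed=.12)
manip.line_to(p-M[:,2]*.11+[0,0,.12],feed=.2)
manip.reach([.60,.12,.30],rv(Rdown(np.pi/2+.0178)))
W=(255,255,255); it=[(list(q),box(-65,65,-58,58,2),W)]
qq=list(q)+[.002]; it+=[(qq,box(-45,45,-38,38,0),(0,255,255)),(qq,box(-45,-42,-38,38,38),(255,255,0))]
overlay("top","m2",(145,210,245,285),it); shot("scene","m3",(130,90,330,240));st()
E
```

```text
0.012 [-0.2  0.3 -1. ]
0.006 [-0.1  0.5 -1.3]
0.004 [-0.5 -0.3 -0.9]
0.003 [-0.8 -0.1 -1.2]
0.0025 [0.4 1.8 3.6]
t 59.95 p [0.4328 0.2924 0.0603] F [-0.4 -0.5  0.5] w 0.349
m3 scale 4.0
t 64.23 p [0.5998 0.1204 0.2998] F [-0.2  0.3  0. ] w 0.702
```

View pics/m2.png

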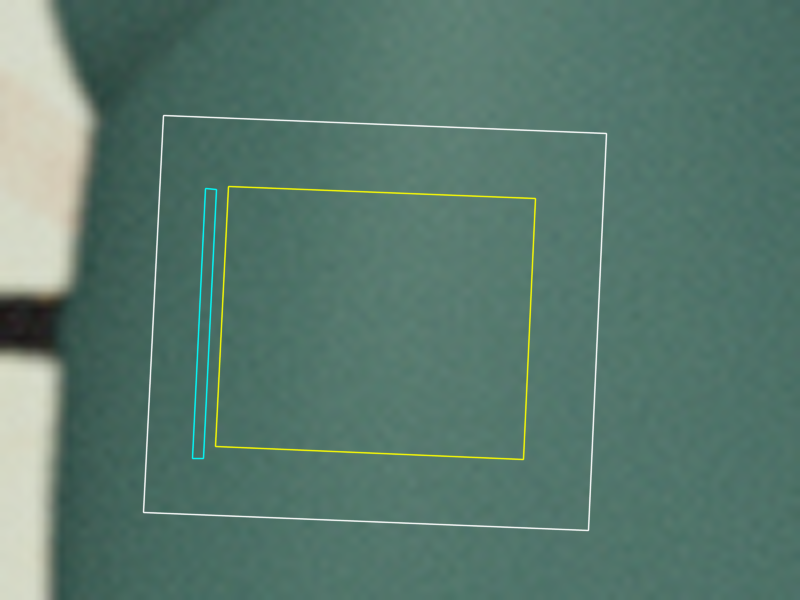

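View pics/m3.png

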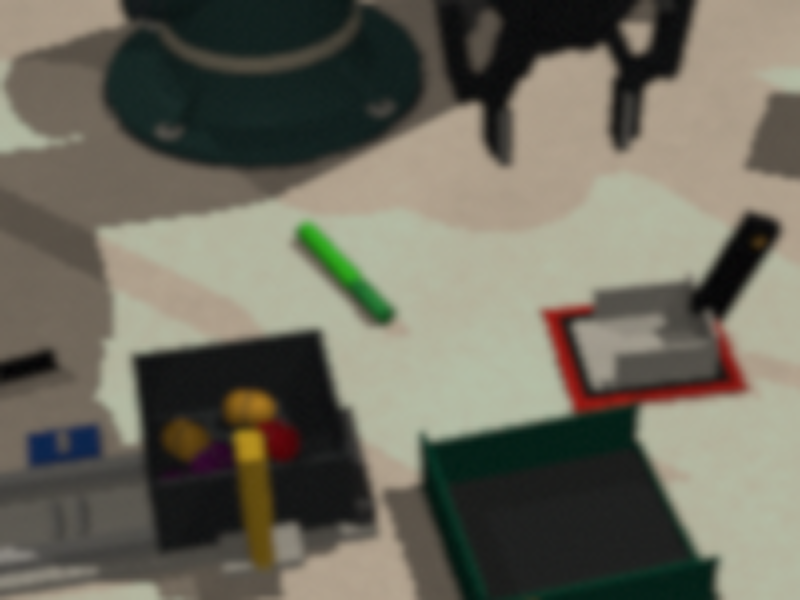

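```bash
python3 - <<'E'
from h import *
o=rv(Rdown(np.pi/2+.0178))
manip.reach([.6112,-.067,.22],o)
q=np.load("mat.npy"); W=(255,255,255); it=[(list(q),box(-65,65,-58,58,2),W)]
qq=list(q)+[.002]; it+=[(qq,box(-45,45,-38,38,0),(0,255,255)),(qq,box(-45,-42,-38,38,38),(255,255,0))]
overlay("top","m4",(145,210,245,285),it)
manip.line_to([.6112,-.067,.103],feed=.12); st()
effector.grip(0,30); st()
u=np.array([.0178,-1,0])
p0=np.array([.6112,-.067,.103])
for d in [.005,.010,.015,.06,.100,.105,.110,.1125,.115,.1175,.120]:
    manip.line_to(p0+u*d,feed=.05); manip.dwell(.05); print(d,manip.get_ee_pos().round(4),manip.get_force().round(1))
E
```

```text
t 66.23 p [ 0.6116 -0.067   0.1037] F [0.2 0.2 0.4] w 0.7
t 66.69 p [ 0.6114 -0.0671  0.1034] F [-1.2 -0.8  4.5] w 0.18
0.005 [ 0.6115 -0.0721  0.1034] [-0.5  1.2  5.9]
0.01 [ 0.6116 -0.0779  0.1034] [-1.4 -5.4  4.9]
0.015 [ 0.6117 -0.0825  0.1034] [-0.8 -1.3  7.2]
0.06 [ 0.6126 -0.1274  0.1034] [ 0.3 -1.1  5.1]
0.1 [ 0.6135 -0.1676  0.1034] [1.3 0.1 5. ]
0.105 [ 0.6136 -0.1724  0.1034] [2.1 3.6 7.6]
0.11 [ 0.6137 -0.178   0.1034] [ 2.4 -0.1  5.4]
0.1125 [ 0.6138 -0.1808  0.1034] [ 2.8 -3.8  3.9]
0.115 [ 0.6139 -0.1836  0.1034] [ 3.3 -7.3  5.1]
0.1175 [ 0.6139 -0.1859  0.1034] [ 2.5 -6.2  4.8]
0.12 [ 0.6139 -0.1875  0.1034] [3.2 0.5 6.5]
```

View pics/m4.png

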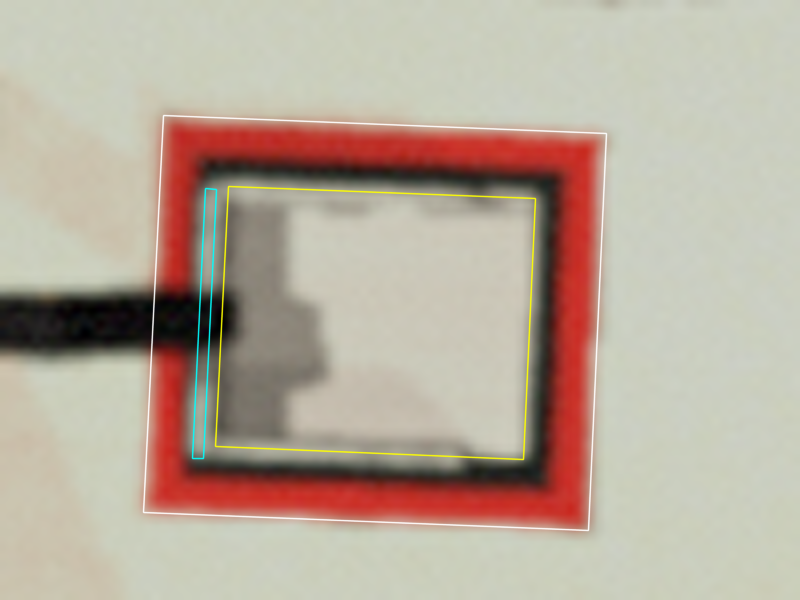

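```bash
python3 - <<'E'
from h import *
effector.grip(.6); manip.dwell(.2); st()
manip.line_to([.6135,-.187,.24],feed=.2)
manip.reach([.42,.36,.30],rv(Rdown(np.pi/2)))
manip.dwell(.3)
shot("top","f1"); shot("scene","f2"); shot("top","f3",(270,150,420,265)); st()
E
```

```text
t 72.12 p [ 0.6133 -0.187   0.103 ] F [ 1.2  0.3 -0.3] w 0.597
f1 scale 1.5625
f2 scale 1.5625
f3 scale 5.2174
t 75.5 p [0.4201 0.3599 0.3   ] F [-0.6  0.5  0.7] w 0.603
```

View pics/f1.png

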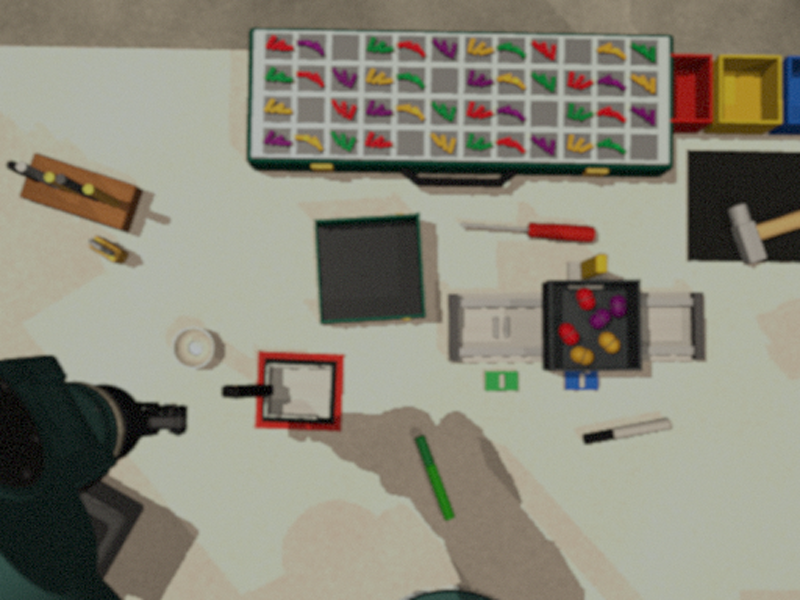

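View pics/f2.png

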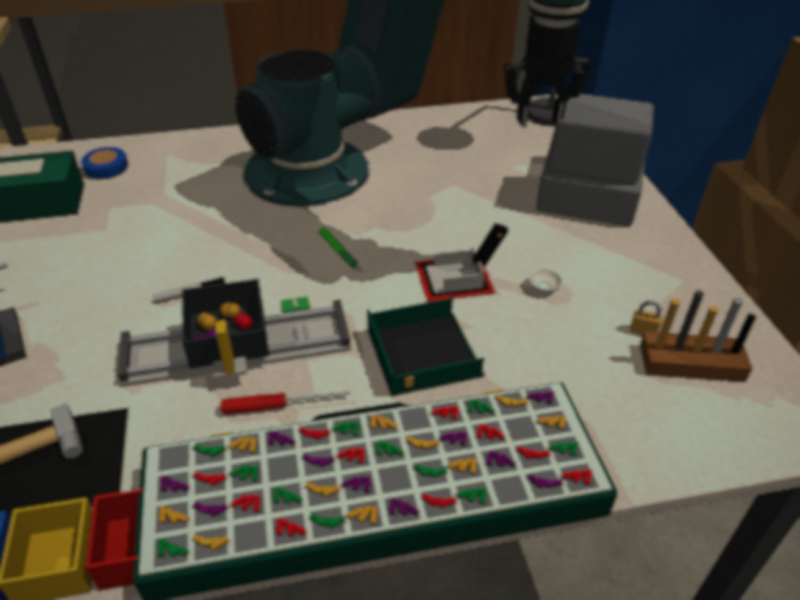

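View pics/f3.png

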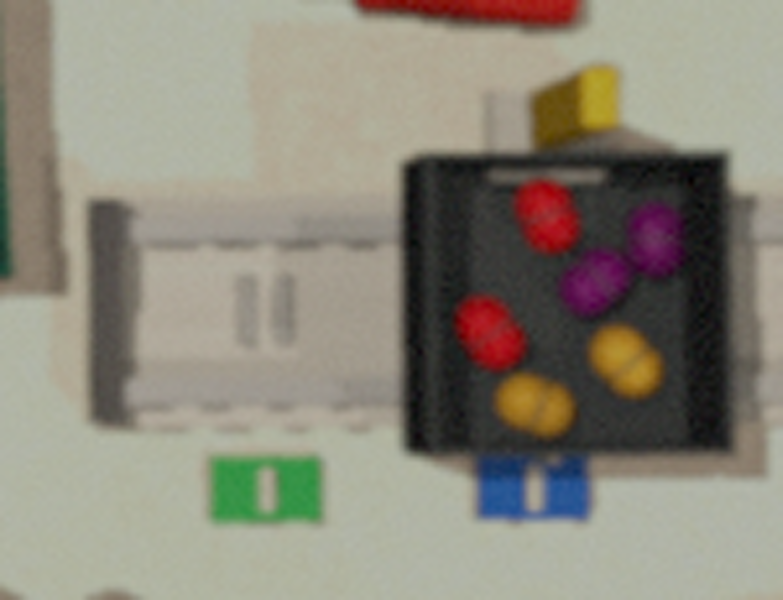

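```bash
python3 - <<'E'
from h import *
g=grab_frame("top")
for d,t in((.120,"v1"),):
    q=[.5292+.0178*d,-.0685-d,.0178]
    overlay("top",t,(270,150,420,265),[(q,box(-64,64,-64,64,90),(255,255,255)),(q,box(-60,60,-60,60,34),(0,255,255)),(q,box(69,95,-8,8,130),(0,255,0)),([.5292,-.0685,.0178],box(-81,-79,-121,-119,2),(0,0,255))],g)
E
```

```text
(no output)
```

View pics/v1.png

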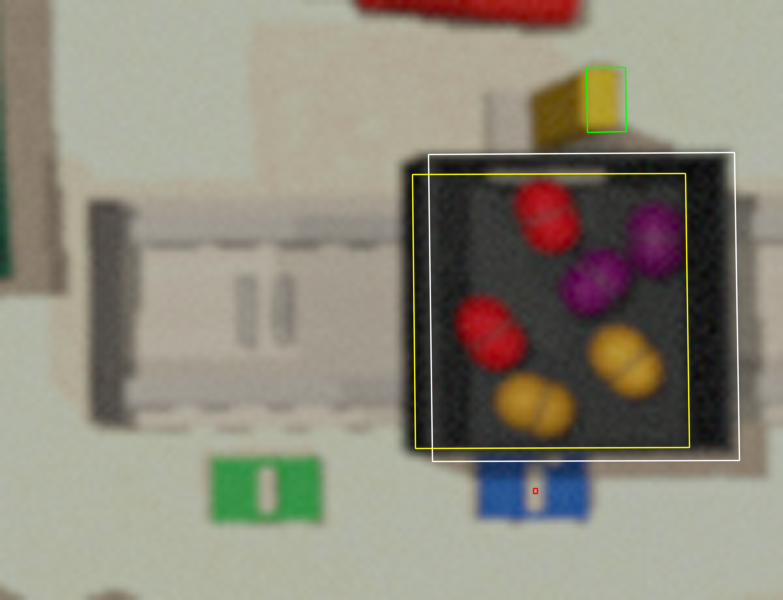

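```bash
python3 - <<'E'
from h import *
g=grab_frame("top"); im=cv2.imread("pics/d5.png"); s=3.5294
q=[.5292,-.0685,.0178]
for P,c in[(box(-64,64,-64,64,90),(255,255,255)),(box(69,95,-8,8,130),(0,255,0)),(box(-81,-79,-1,1,2),(0,0,255))]:
    uv=((np.array([proj(g,X) for X in pose(q,P)])+.5-[160,110])*s).astype(np.int32); cv2.polylines(im,[uv],True,c,1,cv2.LINE_AA)
im=im[150:520,430:706]; cv2.imwrite("pics/v2.png",cv2.resize(im,None,fx=1.6,fy=1.6))
E
```

```text
(no output)
```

View pics/v2.png

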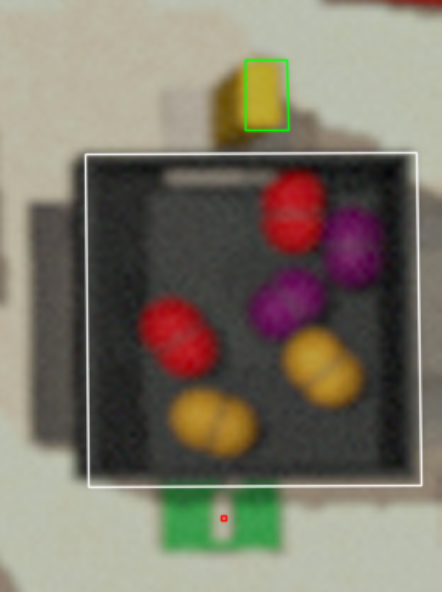

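```bash
python3 - <<'E'
from h import *
print(manip.get_clock()); job.close_job()
E
```

```text
75.6
the job is handed in; nothing more can be done
```

The job was handed in at 75.6 s, with all six pins that were present (two red, two gold, two purple) in the carrier's pan. There were no green pins.

- **Order of work:** I slid the carrier to the green station and scooped the pins over in two loads (four, then two). I then stood the scoop on its mat, dragged the carrier to the blue station and moved the arm clear. No pin was touched by the gripper and none was spilled.
- **Knocked scoop:** the scoop had been pushed about 35 mm aside before I first picked it up. I measured its place again before grasping it.
- **Final pictures:** the tray is empty and all six pins are in the pan. The scoop stands upright within about 2 mm of the mat's middle. I saw no movement of the marker, screwdriver and dish.
- **Blue station:** the detent pulled the carrier in as it came near, and the force fell to about zero at 120 mm of travel by the arm.
- **Disagreement:** against the green station, the top view puts the pan at blue about 1.5 mm short. That is within the 2 mm camera calibration.
- **Scene camera:** it read about 1 to 1.5 pixels (3 to 5 mm) off from the top camera throughout. I relied on the top camera and on contact forces.

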